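Fit a D-bore knob to its keyed spindle and set the selector

ROBOT

A 6-joint arm with a two-finger parallel gripper is mounted at the origin on the work surface; the furniture and walls round the work are solid. World frame = base frame: x ahead of the robot, y to its left, z up, the work surface at z = 0. Lengths are in m, angles in rad, forces in N, time in s.
With the tool pointing down it reaches from about 0.35 to 0.975 m from the base axis. Payload 4.9 kg.
Tool frame: the origin (TCP) lies midway between the tips of the shut fingers; the grasp point (between the pads) lies 19 mm behind it; z points along the fingers, x is the direction in which the jaws open and shut, and the axes are right-handed (so a half turn about z gives the same grasp; the last joint's range is limited). The gripper opens to 85 mm and grips with 20 to 120 N. Pads are 22 mm wide; open, the fingers measure 114 mm over their backs; the gripper's body (76 mm by 85 mm) begins 54 mm behind the grasp point. The pads swing forward as they close: fully open they stand 13 mm farther back than shut.
Start: joints at [1.173, 0.053, 1.613, -0, 1.476, -0.119], TCP at [0.172, 0.601, 0.231] pointing down, gripper open.
Joint ranges: [-3.01, 3.01], [-1.01, 2.22], [0.06, 2.58], [-1.02, 4.17], [0.09, 2.62], [-3.14, 3.14]. Speed limits (rad/s): [2.57, 2.57, 3.14, 3.14, 3.14, 3.14].

INTERFACE

Orientations are given as a rotation vector (axis times angle).
In Python, from station import ctrl gives the robot as it stands.
- The arm moves only by the tool step_arm, never from a script. Its argument "increments" is text: rows parted by semicolons, each of 6 numbers parted by spaces: the shift along the tool's x, y, z as a fraction of full scale, then the turn, a rotation vector about the tool's x, y, z as a fraction of full scale. In form: x y z rx ry rz; .... A call has 1 to 12 rows; each row shifts and turns the commanded pose from where the row before left it, along the tool's axes as they then stand; what a row does not reach is not made up. Full scale, the value 1, is 0.025 m for a shift and 0.1 rad for a turn. A row lasts 1/12 s, in which the tool goes at most 41.7 mm and 7.16 degrees, less where a joint would pass 70% of its speed; a pose out of reach is approached as far as the arm can. A call with a number of a shift or a turn outside -1 to 1 is refused whole. A call with a gripper value outside its range is refused whole. "fingers" is the opening, from -1 (shut) to 1 (fully open), so that 0 is half open, set as the call begins (left out, the last holds). The fingers move at their own pace and stop on an object; "newtons" is the grip in N (left out, the last holds). Time passes only in rows, so rows that do not move let the fingers close. It gives the time, the measured TCP pose, the force and the opening at its end, in the units of the state.
- ctrl.get_obs(): the state, without advancing time (a new reading comes with each control period).
- ctrl.get_image(name): name is "side" or "top" or "wrist"; returns a dict with "pixels" (480x640x3 uint8, red, green, blue), "intrinsics" (3x3 intrinsics, pixels), "distortion" ([k1, k2, p1, p2, k3] as OpenCV has them; the pictures are not rectified), "eye" and "orientation" of the camera in the world. Camera axes: x right, y down, z forward; pixel columns grow to the right and rows downward; lengths in m; the calibration is good to about 2 mm. A picture is of the moment at which its call begins. There is no depth.
- ctrl.finish_job(): hands the job in, once; it reports no verdict.
The state is a dict: "t": time; "q": joint angles; "dq": joint speeds; "effort": joint torques, N m; "tool_pos": TCP position; "tool_rot": TCP orientation; "contact_force": force on the tool from outside, world axes, zero at the start; "wrist_torque": the same for the moment, N m; "opening": finger opening in m.
Only numpy, scipy, OpenCV 4.12 (cv2) and the standard library are available. Lean on these libraries where they do the work, as an engineer would, in place of code of your own. Each camera call takes 0.05 s, during which the arm holds its last target.

TASK

First lift the black transit cap off the bare spindle on the sloping face of the control box and set it down in the steel parts tray. Then take the loose grey knob, turn it until the flat in its bore (on the side of its pointer nose) matches the flat of the steel spindle, and push it on fully home with a gentle push, never forcing it (10 N is plenty). Last, turn the selector by the knob until its nose points straight at the dark index mark up the slope from the spindle, let go, and leave the torch, bottle, tin and small carton where they stand.

Things in the scene. Friction and masses are not known exactly. Their poses are not given: they have to be found in the camera images.
- control_box: Fixed grey control box, 140 (its x) x 220 (its y) x 107 high. Origin: centre of its underside on the bench; x from its low front (30 high, towards the robot) to its back, z up. From the front edge the face slopes up at 35 degrees to the horizontal; the flat top begins 110 behind the front edge. Guard bars, 20 above the face, run up the slope 104 to each side of its middle.
- neighbour_knob (a point): Centre of the fixed knob on the neighbouring selector, 78 beside the bare spindle on the same face: 34 dia, its top 39 above the face, nose up the slope. Not to be handled. Axes of the box.
- mark (a point): Fixed point on the spindle's axis, at the top of the 28 dia steel bush (3 above the sloping face) on which the pushed-home knob rests. z points square out of the face (35 degrees from vertical, leaning to the box's front); x points up the slope to the dark raised index mark, a 14 x 4 bar 31 to 45 from the axis, flush with the bush.
- spindle_seat (a point): Same point as mark but turning with the spindle: z along the spindle outwards, x towards the spindle's flat. The steel D spindle stands 18 out of the bush and tapers over its outer half from 16 to 14.4 dia, its flat 2.9 to 2.2 from the axis, with a 1 chamfer round its tip, none on the flat. At the start it is hidden under the cap, which does not turn it.
- spindle (a joint): Turn of the spindle, rad: 0 when the flat faces the index mark, growing counter-clockwise seen from above the face; starts between 0.6 and 1.4; stops at -0.6 and 2.0. Friction (about 0.03 N m) keeps it where it is left.
- knob_centre (a point): Centre, half-way up, of the loose grey knob (0.04 to 0.09 kg), standing open end down on the flat tool wallet (its top 7 above the bench): cylinder 34 dia x 34 high with a pointer nose at its foot. A raised black line 30 x 3 on its top lies along the nose. z is its axis, up; x points along the nose. It can be gripped round at any angle above the nose.
- knob_nose (a point): Tip of the knob's nose, 27 from the knob's axis, 5 above its underside; the nose is 7 wide and 10 high. Axes of the knob.
- knob_base (a point): Centre of the knob's underside, axes as knob_centre; it meets spindle_seat when the knob is home. Mouth of the D bore: 20 deep, about 17 dia, flat 3.3 from the axis on the nose side (x), mouth chamfered 1.5 (0.5 at the flat). About 1.1 play all round at the spindle tip, 0.4 when home; when turned, the knob leads the spindle by up to 0.2 rad and may swing back 0.1 when let go.
- cap_centre (a point): Centre (18 from its open end) of the black round transit cap, 24 dia x 36 long, about 0.03 kg, loosely over the spindle at the start, open end on the bush. z points to its closed end (at first square out of the sloping face). Bore 18 dia, 22 deep; it pulls straight off along z and clears the spindle after 18.
- tray: Fixed stainless parts tray, 234 (its x) x 68 (its y), rim 30 high, inside about 200 x 52. Origin: centre of its underside on the bench; z up. 
- tray_bay (a point): Point on the tray's floor, 16 above the bench, in its emptiest bay (62 along the tray's x, 3 along its -y), free for 35 x 17 each way; elsewhere the tray's contents reach up to 23 above the bench.
- torch_mid (a point): Grey torch standing on its head, 43 dia x 122 high; bystander, loose, to be left where it stands. Point: its centre, half-way up.
- ipa_bottle_mid (a point): White wash bottle with red tip, 44 dia x 134 high; bystander, loose, to be left where it stands. Point: its centre, half-way up.
- flux_tin_mid (a point): Round flat yellow tin, 47 dia x 23 high; bystander, loose, to be left where it stands. Point: its centre, half-way up.
- fuse_box_mid (a point): Small red carton, 35 (its x) x 59 (its y) x 23 high; bystander, loose, to be left where it stands. Point: its centre, half-way up.
Not all that is in view belongs to the job. Leave any blue look-alike of the part that bears knob_centre alone.

How it is judged:
By the outcome, as a careful person would: the job done as asked, in the order asked, and still so for the second after the job is handed in, with the robot touching nothing.
It also fails if it takes over 64 s, if anything falls off the work surface, if the arm or the gripper's body presses on something with over 40 N, if the wrist force passes 120 N, or if a joint passes its speed limit or range.

## Working session

There is one attempt and no reset: what is moved stays moved. The work goes in short steps, Python scripts to look and compute and a tool call to move; the robot and the scene stay as the last step left them, time stands still between calls to the robot, and variables do not carry over. Pictures are saved under pics/ and viewed, and the job is handed in when it is done.

Besides the shell and the picture viewer there is one more tool, called as name(argument=value, ...), one argument or row to a line, values as JSON. step_arm: Moves the arm, as the interface text tells. Shift numbers are shares of 0.025 m and turn numbers shares of 0.1 rad, none past 1 either way. Its arguments: {"type":"object","properties":{"increments":{"type":"string"},"fingers":{"type":"number"},"newtons":{"type":"number"}},"required":["increments"]}

```bash
ls; mkdir -p pics
python3 - <<'E'
from station import ctrl
import cv2,numpy as np,pickle
print(ctrl.get_obs())
for n in ["side","top","wrist"]:
    im=ctrl.get_image(n)
    cv2.imwrite(f"pics/{n}0.png",im["pixels"][:,:,::-1])
    pickle.dump(im,open(f"{n}0.pkl","wb"))
    print(n,im["intrinsics"],im["distortion"],im["eye"],im["orientation"])
E
```

```text
pics
{'t': 0.0, 'q': array([ 1.17300118e+00,  5.33787672e-02,  1.61429212e+00, -3.76467604e-06,
        1.47600695e+00, -1.18999099e-01]), 'dq': array([-1.38195390e-05,  1.31688527e-03, -4.22599624e-04,  1.03851452e-03,
       -1.48455085e-03,  2.40562064e-04]), 'effort': array([ 2.11390820e-04, -3.93682194e+01, -3.70175993e+01, -5.23785354e-05,
        6.88714266e-03,  3.89791367e-06]), 'tool_pos': array([0.17175543, 0.60028733, 0.23005056]), 'tool_rot': array([ 2.50771437,  1.89059685, -0.00282709]), 'contact_force': array([ 0.33258962, -0.05042618,  0.59026309]), 'wrist_torque': array([ 0.04781613, -0.03174051, -0.0046655 ]), 'opening': 0.08524769269945856}
side [[449.53497159   0.         316.02199899]
 [  0.         449.53497159 237.93090368]
 [  0.           0.           1.        ]] [0.03691263 0.         0.         0.         0.        ] [ 0.39895233 -0.63094337  0.65767684] [-2.30130636  0.25739403 -0.11278708]
top [[563.6600637    0.         325.46207728]
 [  0.         563.6600637  244.41312723]
 [  0.           0.           1.        ]] [0.02634584 0.         0.         0.         0.        ] [ 0.32560981 -0.00940224  1.02772653] [-2.05190323  2.18022809 -0.21762819]
wrist [[364.07841257   0.         319.89112748]
 [  0.         364.07841257 246.18242206]
 [  0.           0.           1.        ]] [-0.06502648  0.          0.          0.          0.        ] [0.10473023 0.61924637 0.37194627] [2.31942141 1.74847547 0.24590973]
```

View pics/side0.png

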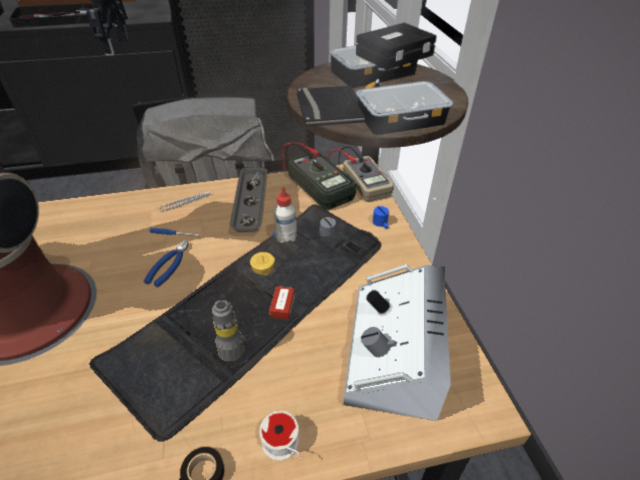

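View pics/top0.png

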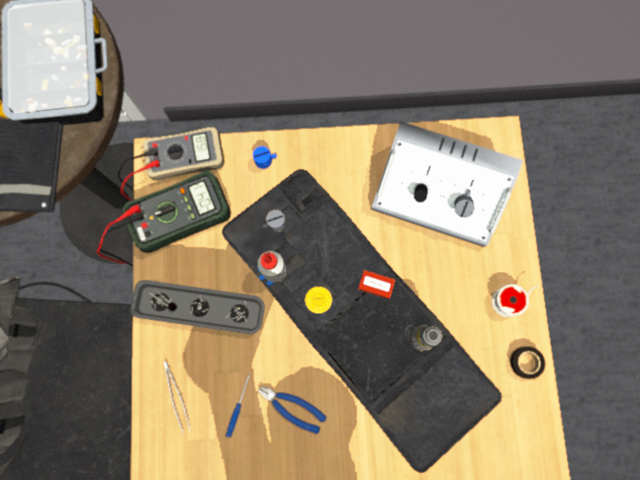

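View pics/wrist0.png

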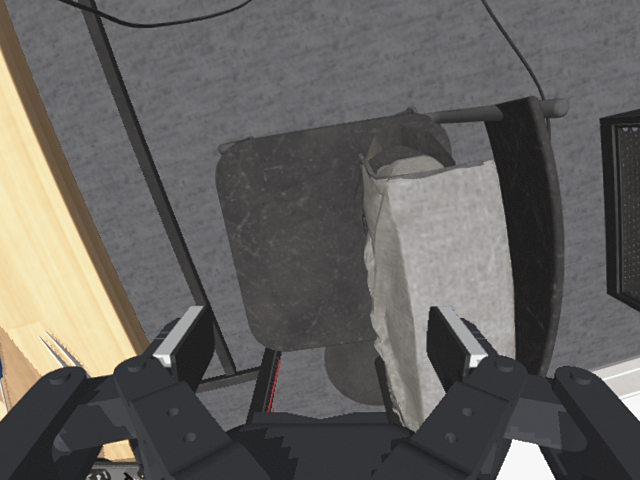

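```bash
cat > h.py <<'E'
import cv2,numpy as np,pickle
from scipy.spatial.transform import Rotation as R
def cam(im):
    return np.array(im["intrinsics"]),np.array(im["distortion"]),np.array(im["eye"]),R.from_rotvec(im["orientation"]).as_matrix()
def proj(im,P):
    K,D,e,Rm=cam(im); 
    Pc=(np.atleast_2d(P)-e)@Rm
    return cv2.projectPoints(Pc,np.zeros(3),np.zeros(3),K,D)[0][:,0]
def ray(im,uv):
    K,D,e,Rm=cam(im)
    n=cv2.undistortPoints(np.array(uv,float).reshape(-1,1,2),K,D)[:,0]
    d=np.c_[n,np.ones(len(n))]@Rm.T
    return e,d/np.linalg.norm(d,axis=1)[:,None]
def onz(im,uv,z):
    e,d=ray(im,uv); return e+d*((z-e[2])/d[:,2])[:,None]
def onpl(im,uv,p,n):
    e,d=ray(im,uv); return e+d*(((p-e)@n)/(d@n))[:,None]
def tri(rs):
    A=np.zeros((3,3));b=np.zeros(3)
    for im,uv in rs:
        e,d=ray(im,uv);d=d[0];M=np.eye(3)-np.outer(d,d);A+=M;b+=M@e
    p=np.linalg.solve(A,b)
    res=[np.linalg.norm((np.eye(3)-np.outer(ray(i,u)[1][0],ray(i,u)[1][0]))@(p-ray(i,u)[0])) for i,u in rs]
    return p,res
def crop(im,x0,y0,x1,y1,s,name):
    c=im["pixels"][y0:y1,x0:x1,::-1]
    cv2.imwrite("pics/"+name,cv2.resize(c,None,fx=s,fy=s,interpolation=cv2.INTER_CUBIC))
def load(n): return pickle.load(open(n+".pkl","rb"))
E
python3 - <<'E'
from h import *
t=load("top0");s=load("side0")
crop(t,365,110,535,255,4.5,"tb.png")
crop(t,240,140,340,260,5,"tk.png")
crop(s,330,255,460,425,3.5,"sb.png")
crop(s,265,180,400,260,5,"sk.png")
crop(t,125,270,275,345,5,"tt.png")
E
```

```text
(no output)
```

View pics/tb.png

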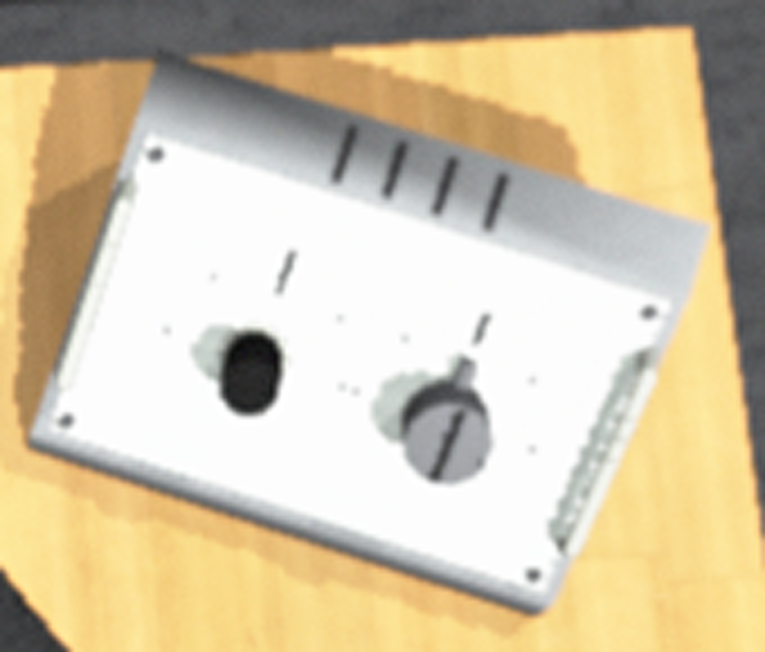

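View pics/tk.png

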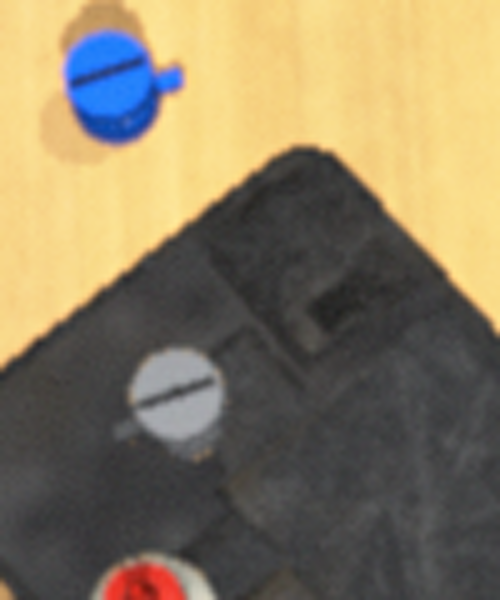

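View pics/sb.png

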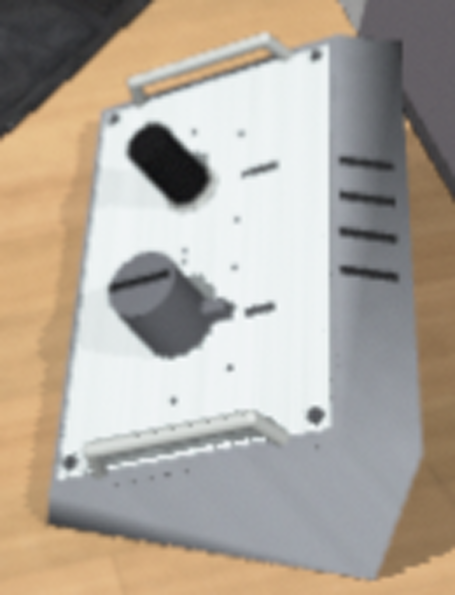

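View pics/sk.png

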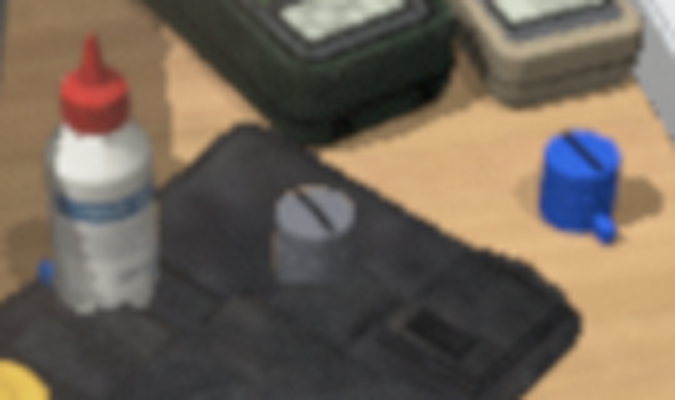

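View pics/tt.png

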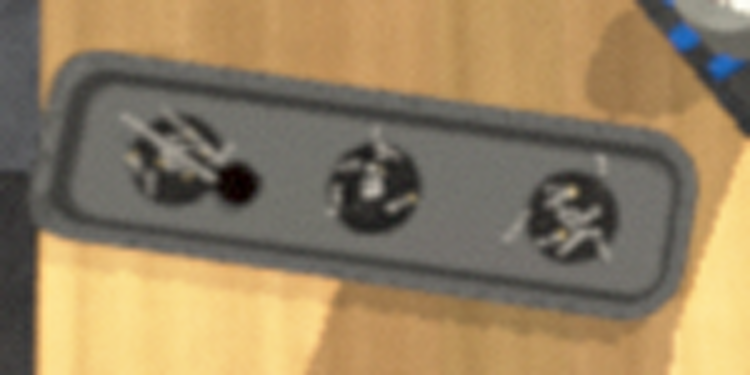

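Run:
```python
from h import *
t=load("top0");s=load("side0")
T=lambda x,y:(365+x/4.5,110+y/4.5)
S=lambda x,y:(330+x/3.5,255+y/3.5)
pts=dict(barlo=(T(281,293),S(243,175)),barhi=(T(293,252),S(277,165)),nbarhi=(T(487,315),S(273,306)),
 scFL=(T(66,420),S(112,117)),scFR=(T(533,574),S(69,461)),scBL=(T(155,154),S(317,54)),scBR=(T(649,312),S(316,414)),
 ntop=(T(446,436),S(142,287)))
P={}
for k,(a,b) in pts.items():
    p,r=tri([(t,a),(s,b)]);P[k]=p;print(k,p.round(4),np.array(r).round(4))
n=np.cross(P["scFR"]-P["scFL"],P["scBL"]-P["scFL"]);n/=np.linalg.norm(n);print(n,np.degrees(np.arccos(n[2])))
y=(P["scFL"]-P["scFR"]+P["scBL"]-P["scBR"]);print(np.degrees(np.arctan2(y[1],y[0])), [np.linalg.norm(P[a]-P[b]) for a,b in [("scFL","scFR"),("scBL","scBR"),("scFL","scBL"),("scFR","scBR"),("barlo","barhi"),("barhi","nbarhi")]])
u=P["scBL"]+P["scBR"]-P["scFL"]-P["scFR"];print("up yaw",np.degrees(np.arctan2(u[1],u[0])))
```

```text
barlo [ 0.6333 -0.2051  0.0804] [0.0013 0.0013]
barhi [ 0.6468 -0.2096  0.0893] [0.0015 0.0015]
nbarhi [ 0.6166 -0.2815  0.0896] [0.0015 0.0015]
scFL [ 0.5987 -0.1222  0.0373] [0.0009 0.0009]
scFR [ 0.5239 -0.3029  0.0362] [0.0008 0.0008]
scBL [ 0.6859 -0.1578  0.101 ] [0.0016 0.0016]
scBR [ 0.6101 -0.3393  0.1016] [0.0013 0.0013]
ntop [ 0.5674 -0.2602  0.0899] [0.0006 0.0006]
[-0.51938994  0.21009721  0.82830746] 34.07473634513348
67.43544161525693 [np.float64(0.1955747908129892), np.float64(0.1966445795681407), np.float64(0.11371658693402861), np.float64(0.11412073884016857), np.float64(0.016803615109727256), np.float64(0.07798237079433597)]
up yaw -22.558919255789775
```

```bash
cat >> h.py <<'E'
def frame(yaw):
    a=np.radians(35);c,s_=np.cos(yaw),np.sin(yaw)
    u=np.array([np.cos(a)*c,np.cos(a)*s_,np.sin(a)]);n=np.array([-np.sin(a)*c,-np.sin(a)*s_,np.cos(a)]);v=np.array([-s_,c,0])
    return u,v,n
E
python3 - <<'E'
from h import *
t=load("top0");s=load("side0")
u,v,n=frame(np.radians(-22.5))
a=np.array([.6468,-.2096,.0893]);b=np.array([.6333,-.2051,.0804]);nb=np.array([.6166,-.2815,.0896]);nt=np.array([.5674,-.2602,.0899])
c=[a-.045*u,b-.031*u,nb-.045*u+.078*v,nt-.036*n+.078*v]
print(np.round(c,4)); m=np.mean(c,0);print(m)
# screws: face plane
for sc in [[.5987,-.1222,.0373],[.5239,-.3029,.0362],[.6859,-.1578,.101],[.6101,-.3393,.1016]]:
    print(np.array(sc)@n, (np.array(sc)-m)@u,(np.array(sc)-m)@v)
print("seat plane",m@n)
# cap segmentation: black blob
for im,(x0,y0,x1,y1),nm in [(t,(405,175,440,210),"top"),(s,(360,285,395,318),"side")]:
    g=im["pixels"][y0:y1,x0:x1].max(2)<45
    ys,xs=np.nonzero(g);print(nm,xs.mean()+x0,ys.mean()+y0,len(xs), xs.min()+x0,xs.max()+x0,ys.min()+y0,ys.max()+y0)
    print(" pred seat,center,top",proj(im,[m,m+.018*n,m+.036*n]).round(1).tolist())
E
```

```text
[[ 0.6127 -0.1955  0.0635]
 [ 0.6098 -0.1954  0.0626]
 [ 0.6124 -0.1953  0.0638]
 [ 0.6163 -0.196   0.0604]]
[ 0.61282576 -0.19556154  0.06257694]
-0.313528736449516 -0.04818567840961413 0.06237152688484423
-0.3144554466926974 -0.04877999049817034 -0.133198225380854
-0.31537152133161167 0.06550365202766921 0.06285141082967824
-0.3145513561291355 0.0653784028059263 -0.1338401284943941
seat plane -0.3164112602984476
top 420.3469387755102 192.16326530612244 147 415 426 185 200
 pred seat,center,top [[421.5, 188.9], [421.1, 191.7], [420.7, 194.7]]
side 377.67692307692306 301.61923076923074 260 368 388 291 312
 pred seat,center,top [[383.7, 309.8], [378.2, 303.3], [372.7, 296.6]]
```

```bash
cat >> h.py <<'E'
def plan(obs,pos,Rt):
    """rotation from current as tool rotvec; translation in current and in final tool axes"""
    R0=R.from_rotvec(obs["tool_rot"]);d=np.array(pos)-obs["tool_pos"]
    rv=(R0.inv()*R.from_matrix(Rt)).as_rotvec()
    print("rot rows units",(rv/0.1).round(2),"shift in cur axes units",(R0.inv().apply(d)/.025).round(2),"in final axes",(Rt.T@d/.025).round(2))
def toolR(z,x):
    z=z/np.linalg.norm(z);x=x-z*(x@z);x/=np.linalg.norm(x);return np.c_[x,np.cross(z,x),z]
E
python3 - <<'E'
from h import *
from station import ctrl
o=ctrl.get_obs();t=load("top0");s=load("side0");w=load("wrist0")
R0=R.from_rotvec(o["tool_rot"]).as_matrix();print(R0.round(3))
print("wrist cam in tool", (R0.T@(w["eye"]-o["tool_pos"])).round(4)); print((R0.T@cam(w)[3]).round(3))
p,r=tri([(t,(420.3,192.2)),(s,(377.7,301.6))]);u,v,n=frame(np.radians(-22.5));print("capc",p,r,"seat",p-.018*n, "plane",(p-.018*n)@n)
m=np.array([.6128,-.1956,.0630])
for nm,x in [("v",v),("-v",-v),("u",u),("-u",-u)]:
    Rt=toolR(-n,x);print(nm);plan(o,m+.15*n,Rt)
# knob: black line ends/disc top
Tk=lambda x,y:(240+x/5,140+y/5); Sk=lambda x,y:(265+x/5,180+y/5)
a,ra=tri([(t,Tk(178,394)),(s,Sk(315,212))]);print("knob top",a,ra, onz(t,[Tk(178,394)],.041))
e=onz(t,[Tk(136,408),Tk(214,381)],.041);print(e,np.degrees(np.arctan2(*(e[0]-e[1])[[1,0]])))
nt=onz(t,[Tk(122,432)],.017);print("nose approx",nt)
Tt=lambda x,y:(125+x/5,270+y/5)
c=onz(t,[Tt(40,215),Tt(75,55),Tt(690,140),Tt(640,318),Tt(178,160),Tt(374,188),Tt(573,218),Tt(237,185)],.03);print(c)
cc=onz(t,[Tt(178,160),Tt(374,188),Tt(573,218),Tt(237,185)],.016);print(cc)
E
```

```text
[[ 0.275  0.961 -0.001]
 [ 0.961 -0.275 -0.001]
 [-0.002 -0.    -1.   ]]
wrist cam in tool [-0.0006 -0.0697 -0.1416]
[[ 1.    -0.    -0.001]
 [ 0.     0.96   0.279]
 [ 0.001 -0.279  0.96 ]]
capc [ 0.60231281 -0.18977989  0.07946699] [np.float64(0.0004415506317529677), np.float64(0.0004415506317531552)] seat [ 0.61185129 -0.19373086  0.06472225] plane -0.3137357100998539
v
rot rows units [-6.1  -0.33  1.11] shift in cur axes units [-25.36  22.3    1.81] in final axes [-22.67  19.49  15.82]
-v
rot rows units [  0.5   -9.12 -28.92] shift in cur axes units [-25.36  22.3    1.81] in final axes [ 22.67 -19.49  15.82]
u
rot rows units [-5.12  4.59 16.27] shift in cur axes units [-25.36  22.3    1.81] in final axes [19.49 22.67 15.82]
-u
rot rows units [ -4.45  -4.96 -14.07] shift in cur axes units [-25.36  22.3    1.81] in final axes [-19.49 -22.67  15.82]
knob top [0.58138691 0.06794866 0.03944939] [np.float64(0.0015875751707466004), np.float64(0.0015875751707465386)] [[0.57935009 0.06785597 0.041     ]]
[[0.57507709 0.08317977 0.041     ]
 [0.58339107 0.05467801 0.041     ]] 106.26200373316131
nose approx [[0.57236452 0.09094119 0.017     ]]
[[0.42679058 0.32607127 0.03      ]
 [0.48282487 0.31423018 0.03      ]
 [0.43907666 0.09714716 0.03      ]
 [0.37788132 0.11692989 0.03      ]
 [0.44314343 0.2778187  0.03      ]
 [0.42898054 0.20900725 0.03      ]
 [0.41411675 0.13930034 0.03      ]
 [0.43302682 0.25712076 0.03      ]]
[[0.44479265 0.28184896 0.016     ]
 [0.43043103 0.21207195 0.016     ]
 [0.41535867 0.14138692 0.016     ]
 [0.43453409 0.26086059 0.016     ]]
```

step_arm(
  increments="-0.87 -0.05 0.16;-0.87 -0.05 0.16",
  fingers=0.1,
)

```text
schema error: expected 6 numbers
```

step_arm(
  increments="0 0 0 -0.87 -0.05 0.16;0 0 0 -0.87 -0.05 0.16;0 0 0 -0.87 -0.05 0.16;0 0 0 -0.87 -0.05 0.16;0 0 0 -0.87 -0.05 0.16;0 0 0 -0.87 -0.05 0.16;0 0 0 -0.87 -0.05 0.16;0 0 0 0 0 0",
  fingers=0.1,
)

```text
t: 0.82
tool_pos: [0.1697, 0.6006, 0.2281]
tool_rot: [2.155, 1.445, 0.45]
contact_force: [0.8, -0.7, -1.3]
opening: 0.0472
```

Run:
```python
from h import *
from station import ctrl
o=ctrl.get_obs();print(o["t"],o["q"].round(3),o["opening"])
u,v,n=frame(np.radians(-22.5));m=np.array([.6123,-.1947,.0638])
plan(o,m+.15*n,toolR(-n,v))
t=load("top0");s=load("side0")
print("bottle base",onz(s,[(285.5,240)],.0),"top tip",onz(t,[(268,260)],.12))
```

```text
0.8167 [ 1.426  0.177  1.569 -0.589  1.569  0.299] 0.04724770074743031
rot rows units [0.   0.03 0.04] shift in cur axes units [-22.64  19.51  15.83] in final axes [-22.61  19.6   15.75]
bottle base [[0.49154949 0.07660997 0.        ]] top tip [[0.49047484 0.07702875 0.12      ]]
```

step_arm(
  increments="-0.94 0.81 0.66 0 0 0;-0.94 0.81 0.66 0 0 0;-0.94 0.81 0.66 0 0 0;-0.94 0.81 0.66 0 0 0;-0.94 0.81 0.66 0 0 0;-0.94 0.81 0.66 0 0 0;-0.94 0.81 0.66 0 0 0;-0.94 0.81 0.66 0 0 0;-0.94 0.81 0.66 0 0 0;-0.94 0.81 0.66 0 0 0;-0.94 0.81 0.66 0 0 0;-0.94 0.81 0.66 0 0 0",
)

```text
t: 1.82
tool_pos: [0.3526, 0.219, 0.208]
tool_rot: [2.162, 1.443, 0.456]
contact_force: [0.2, -0.7, -0.4]
opening: 0.0474
```

step_arm(
  increments="-0.94 0.81 0.66 0 0 0;-0.94 0.81 0.66 0 0 0;-0.94 0.81 0.66 0 0 0;-0.94 0.81 0.66 0 0 0;-0.94 0.81 0.66 0 0 0;-0.94 0.81 0.66 0 0 0;-0.94 0.81 0.66 0 0 0;-0.94 0.81 0.66 0 0 0;-0.94 0.81 0.66 0 0 0;-0.94 0.81 0.66 0 0 0;-0.94 0.81 0.66 0 0 0;-0.94 0.81 0.66 0 0 0",
)

```text
t: 2.82
tool_pos: [0.5328, -0.1628, 0.1854]
tool_rot: [2.161, 1.438, 0.455]
contact_force: [0.2, 0.3, 0.4]
opening: 0.0469
```

step_arm(
  increments="0 0 0 0 0 0;0 0 0 0 0 0",
)

```text
t: 2.98
tool_pos: [0.5323, -0.1622, 0.1845]
tool_rot: [2.165, 1.437, 0.453]
contact_force: [-0.6, -0.3, -0.9]
opening: 0.0467
```

```bash
cat > snap.py <<'E'
import sys,pickle,cv2
from h import *
from station import ctrl
for a in sys.argv[1:]:
    c,name=a.split(":")
    im=ctrl.get_image(c);o=ctrl.get_obs()
    pickle.dump(im,open(name+".pkl","wb"));pickle.dump(o,open(name+"_o.pkl","wb"))
    cv2.imwrite("pics/"+name+".png",im["pixels"][:,:,::-1])
print(o["t"],"q",o["q"].round(3),"p",o["tool_pos"].round(4),"rv",o["tool_rot"].round(3),"F",o["contact_force"].round(1),o["opening"].round(4))
E
python3 snap.py wrist:w1
```

```text
Traceback (most recent call last):
  File "snap.py", line 9, in <module>
    print(o["t"],"q",o["q"].round(3),"p",o["tool_pos"].round(4),"rv",o["tool_rot"].round(3),"F",o["contact_force"].round(1),o["opening"].round(4))
                                                                                                                            ^^^^^^^^^^^^^^^^^^
AttributeError: 'float' object has no attribute 'round'
```

View pics/w1.png

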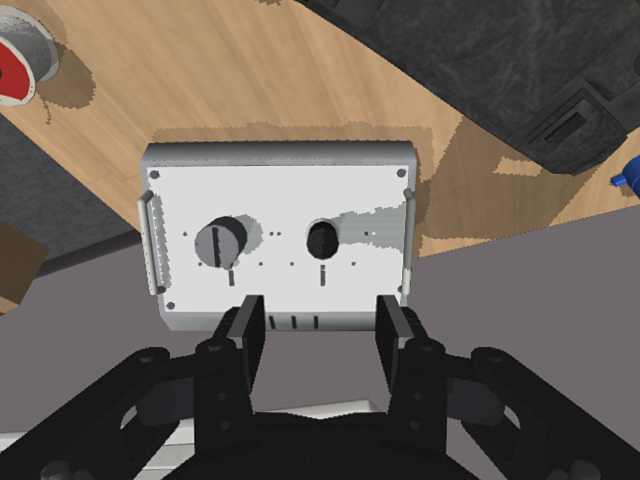

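```bash
sed -i 's/o\["opening"\].round(4)/round(o["opening"],4)/' snap.py
python3 - <<'E'
from h import *
w=load("w1");o=load("w1_o")
crop(w,190,150,430,330,3.3,"w1c.png")
u,v,n=frame(np.radians(-22.5));m=np.array([.6119,-.1937,.0647])
print(proj(w,[m,m+.018*n,m+.036*n,m+.031*u,m+.045*u,m-.078*v+.036*n]).round(1))
print(o["q"].round(3))
E
```

```text
[[322.7 232.4]
 [322.8 238. ]
 [322.9 244.4]
 [322.8 268.2]
 [322.9 283.8]
 [215.5 244.9]]
[-0.441 -0.468  2.221  0.037  0.78  -1.633]
```

View pics/w1c.png

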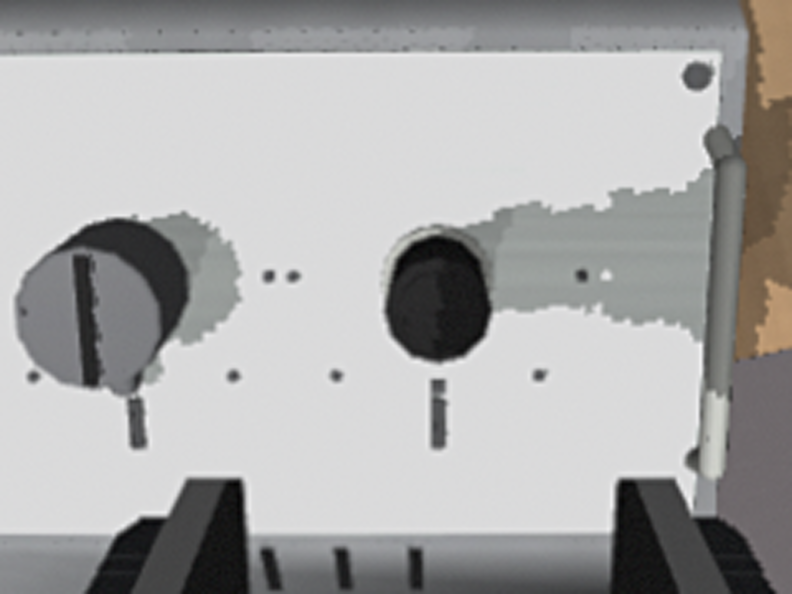

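Run:
```python
from h import *
from station import ctrl
o=ctrl.get_obs();u,v,n=frame(np.radians(-22.5));m=np.array([.6123,-.1939,.0650])
plan(o,m+.009*n,toolR(-n,v))
```

```text
rot rows units [-0.02  0.01 -0.04] shift in cur axes units [0.02 0.11 5.55] in final axes [0.01 0.1  5.55]
```

step_arm(
  increments="0 0.1 0.9 0 0 0;0 0 0.9 0 0 0;0 0 0.9 0 0 0;0 0 0.9 0 0 0;0 0 0.75 0 0 0;0 0 0.6 0 0 0;0 0 0.5 0 0 0;0 0 0 0 0 0;0 0 0 0 0 0",
)

```text
t: 3.78
tool_pos: [0.6061, -0.1894, 0.0744]
tool_rot: [2.161, 1.443, 0.454]
contact_force: [-0.2, 0.5, 0.3]
opening: 0.047
```

```bash
python3 snap.py wrist:w2
```

```text
3.8333 q [-0.43  -0.075  2.111  0.045  0.496 -1.64 ] p [ 0.6064 -0.1898  0.0754] rv [2.16  1.442 0.455] F [ 0.5  0.3 -0.5] 0.047
```

View pics/w2.png

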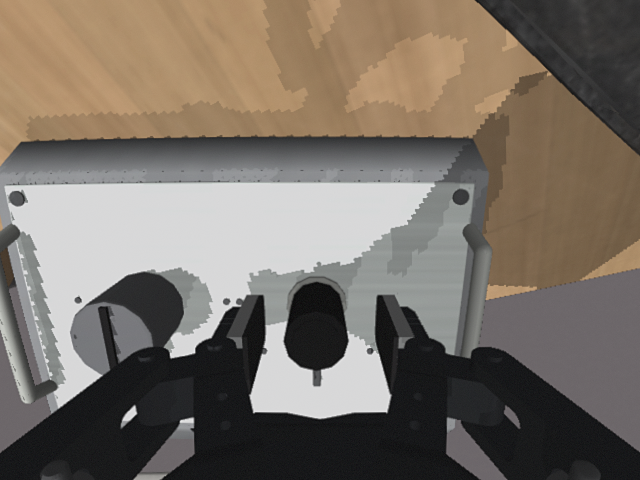

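step_arm(
  increments="-0.06 0 0 0 0 0;0 0 0 0 0 0;0 0 0 0 0 0;0 0 0 0 0 0;0 0 0 0 0 0;0 0 0 0 0 0",
  fingers=-1,
  newtons=20,
)

```text
t: 4.33
tool_pos: [0.6065, -0.1922, 0.076]
tool_rot: [2.16, 1.44, 0.455]
contact_force: [-4.7, 3.2, 7.1]
opening: 0.0233
```

```bash
python3 snap.py wrist:w3
```

```text
4.3833 q [-0.434 -0.075  2.109  0.049  0.497 -1.646] p [ 0.6065 -0.1922  0.076 ] rv [2.16  1.441 0.455] F [-4.   2.1  6.9] 0.0232
```

View pics/w3.png

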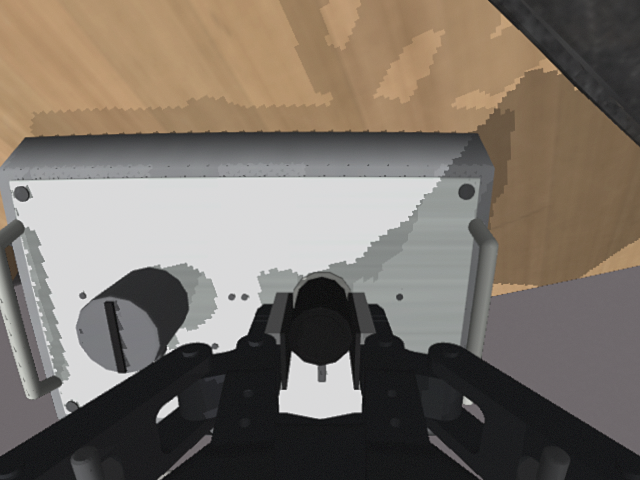

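step_arm(
  increments="0 0 -0.3 0 0 0;0 0 -0.5 0 0 0;0 0 -0.8 0 0 0;0 0 -1 0 0 0;0 0 -1 0 0 0;0 0 -1 0 0 0;0 0 -1 0 0 0;0 0 0 0 0 0",
)

```text
t: 5.05
tool_pos: [0.5324, -0.1617, 0.1953]
tool_rot: [2.154, 1.437, 0.459]
contact_force: [-0.2, -0.4, 1.2]
opening: 0.0228
```

```bash
python3 snap.py wrist:w4
python3 - <<'E'
from h import *
from station import ctrl
o=ctrl.get_obs()
# tray bay candidate, jaws along tray x
c=np.array([.4304,.2120,.016]); tx=np.array([.41536-.44479,.14139-.28185,0]);tx/=np.linalg.norm(tx);ty=np.array([-tx[1],tx[0],0])
bay=c+.062*tx-.003*ty;print(bay,np.degrees(np.arctan2(tx[1],tx[0])),"other",c-.062*tx+.003*ty)
for x in(-tx,tx):
  Rt=toolR(np.array([0,0,-1.]),x);print(x);plan(o,bay+[0,0,.15],Rt)
E
```

```text
5.1 q [-0.443 -0.479  2.216  0.039  0.79  -1.638] p [ 0.5324 -0.1617  0.193 ] rv [2.156 1.438 0.457] F [ 0.3  0.1 -0.2] 0.0232
[0.41474925 0.15193292 0.016     ] -101.83375695205444 other [0.44605075 0.27206708 0.016     ]
[ 0.20507274  0.97874674 -0.        ]
rot rows units [ 6.14  0.58 -1.82] shift in cur axes units [ 9.77 -8.1  -4.41] in final axes [11.31 -7.18  1.08]
[-0.20507274 -0.97874674  0.        ]
rot rows units [ 0.85 -8.98 28.22] shift in cur axes units [ 9.77 -8.1  -4.41] in final axes [-11.31   7.18   1.08]
```

View pics/w4.png

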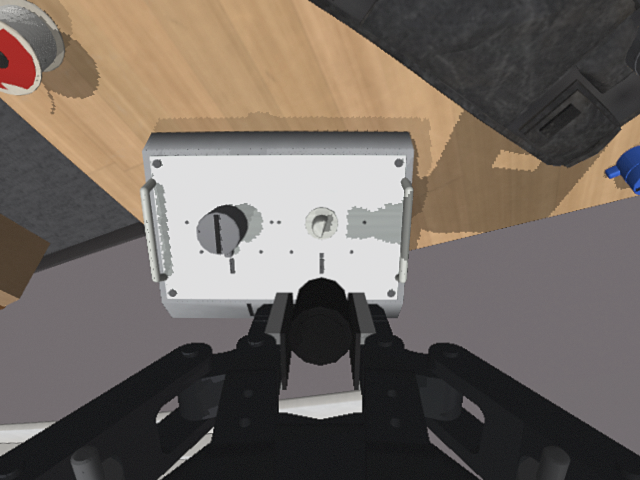

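Run:
```python
from h import *
w=load("w4")
crop(w,290,190,360,280,8,"w4c.png")
u,v,n=frame(np.radians(-22.5));m=np.array([.6123,-.1939,.0650])
print(((proj(w,[m,m+.018*n,m+.031*u,m+.045*u])-[290,190])*8).round(0))
```

```text
[[254. 253.]
 [255. 294.]
 [254. 536.]
 [254. 658.]]
```

View pics/w4c.png

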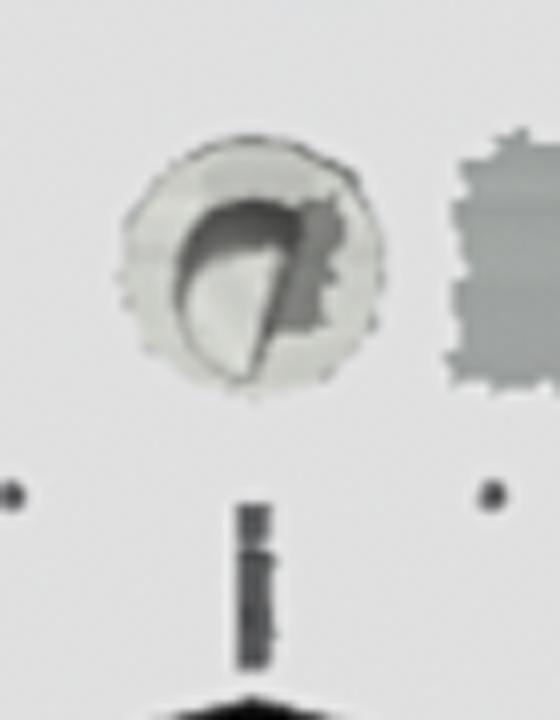

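```bash
python3 - <<'E'
from h import *
u,v,n=frame(np.radians(-22.5));m=np.array([.6123,-.1939,.0650])
for f in["w3","w4"]:
    w=load(f)
    crop(w,270,250,370,400,4,f+"c.png"); 
    o=load(f+"_o");R0=R.from_rotvec(o["tool_rot"])
    print(R0.inv().apply(m-o["tool_pos"]), ((proj(w,[m,m+.036*n])-[270,250])*4).round(0))
E
python3 - <<'E'
import cv2,numpy as np
a=cv2.imread("pics/w3c.png");b=cv2.imread("pics/w4c.png")
h=max(a.shape[0],b.shape[0]);a=cv2.convertScaleAbs(cv2.imread("pics/w3c.png"),alpha=2,beta=20);b=cv2.convertScaleAbs(b,alpha=2,beta=20)
cv2.imwrite("pics/w34.png",np.hstack([cv2.resize(x,(400,600)) for x in(a,b)]))
E
```

```text
[ 0.00070578 -0.00139249  0.01246305] [[210. 188.]
 [212. 351.]]
[ 0.00101419 -0.00358947  0.15424873] [[ 207. -113.]
 [ 208.  -70.]]
```

View pics/w34.png

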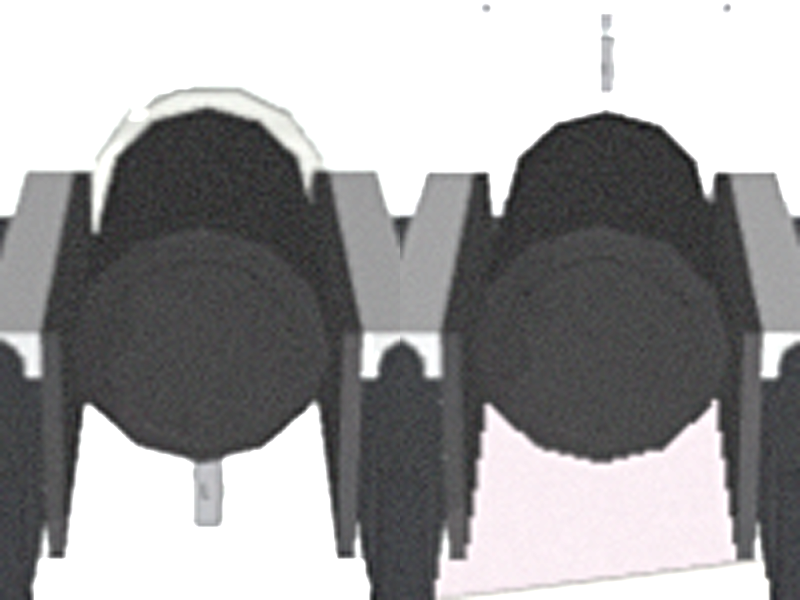

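Run:
```python
from h import *
u,v,n=frame(np.radians(-22.5));m=np.array([.6123,-.1939,.0650])
a=np.linspace(0,2*np.pi,73)
for f in["w1","w2","w3","w4"]:
    w=load(f);o=load(f+"_o")
    ci=proj(w,m+.014*(np.outer(np.cos(a),u)+np.outer(np.sin(a),v)))
    print(f,"bush x",ci[:,0].min(),ci[:,0].max(),"y",ci[:,1].min(),ci[:,1].max(),"bar",proj(w,[m+.031*u,m+.045*u]).round(1).tolist(), "px/mm u",np.linalg.norm(np.subtract(*proj(w,[m+.0005*u,m-.0005*u]))))
    if f in("w2","w3"):
        g=w["pixels"][265:400,280:360].max(2).astype(int)
        print("colmid",list(enumerate(g[:,38],265))[::1][:30]); print(list(enumerate(g[:,38],265))[95:])
```

```text
w1 bush x 305.5201800464741 339.80453426416574 y 216.16329602252696 249.44992511979308 bar [[322.8, 268.8], [322.8, 284.3]] px/mm u 1.1887844236809795
w2 bush x 286.6987975750442 347.6418219399912 y 273.108755629853 328.95473710844476 bar [[317.3, 360.1], [317.4, 384.4]] px/mm u 1.9939927426562345
colmid [(265, np.int64(137)), (266, np.int64(136)), (267, np.int64(135)), (268, np.int64(135)), (269, np.int64(133)), (270, np.int64(135)), (271, np.int64(135)), (272, np.int64(137)), (273, np.int64(138)), (274, np.int64(139)), (275, np.int64(133)), (276, np.int64(104)), (277, np.int64(82)), (278, np.int64(105)), (279, np.int64(111)), (280, np.int64(111)), (281, np.int64(97)), (282, np.int64(42)), (283, np.int64(9)), (284, np.int64(20)), (285, np.int64(18)), (286, np.int64(22)), (287, np.int64(21)), (288, np.int64(17)), (289, np.int64(19)), (290, np.int64(19)), (291, np.int64(23)), (292, np.int64(16)), (293, np.int64(21)), (294, np.int64(17))]
[(360, np.int64(25)), (361, np.int64(25)), (362, np.int64(31)), (363, np.int64(27)), (364, np.int64(29)), (365, np.int64(25)), (366, np.int64(27)), (
[... 1827 characters left out ...]
 (375, np.int64(110)), (376, np.int64(108)), (377, np.int64(109)), (378, np.int64(109)), (379, np.int64(107)), (380, np.int64(107)), (381, np.int64(152)), (382, np.int64(207)), (383, np.int64(222)), (384, np.int64(219)), (385, np.int64(218)), (386, np.int64(218)), (387, np.int64(218)), (388, np.int64(218)), (389, np.int64(218)), (390, np.int64(219)), (391, np.int64(218)), (392, np.int64(218)), (393, np.int64(218)), (394, np.int64(219)), (395, np.int64(219)), (396, np.int64(218)), (397, np.int64(218)), (398, np.int64(218)), (399, np.int64(219))]
w4 bush x 304.9650795212619 338.52750778333245 y 205.04882506925503 237.84057769893394 bar [[321.7, 256.9], [321.7, 272.2]] px/mm u 1.171103439326989
```

step_arm(
  increments="0 0 0 0.88 0.08 -0.26;0 0 0 0.88 0.08 -0.26;0 0 0 0.88 0.08 -0.26;0 0 0 0.88 0.08 -0.26;0 0 0 0.88 0.08 -0.26;0 0 0 0.88 0.08 -0.26;0 0 0 0.88 0.08 -0.26",
)

```text
t: 5.68
tool_pos: [0.5315, -0.1615, 0.1878]
tool_rot: [-2.429, -1.974, 0.014]
contact_force: [0.2, -0.0, -0.9]
opening: 0.0231
```

step_arm(
  increments="0.94 -0.6 0 0 0 0;0.94 -0.6 0 0 0 0;0.94 -0.6 0 0 0 0;0.94 -0.6 0 0 0 0;0.94 -0.6 0 0 0 0;0.94 -0.6 0 0 0 0;0.94 -0.6 0 0 0 0;0.94 -0.6 0 0 0 0;0.94 -0.6 0 0 0 0;0.94 -0.6 0 0 0 0;0.94 -0.6 0 0 0 0;0.94 -0.6 0 0 0 0",
)

```text
t: 6.68
tool_pos: [0.4125, 0.1525, 0.189]
tool_rot: [-2.434, -1.975, 0.012]
contact_force: [0.5, 0.6, -0.4]
opening: 0.0231
```

step_arm(
  increments="0 0 0 0 0 0;0 0 0 0 0 0",
)

```text
t: 6.85
tool_pos: [0.4128, 0.1522, 0.1892]
tool_rot: [-2.431, -1.979, 0.012]
contact_force: [-0.5, 0.3, 1.0]
opening: 0.0233
```

```bash
python3 snap.py wrist:w5
python3 - <<'E'
from h import *
w=load("w5");o=load("w5_o")
c=np.array([.4304,.2120,.016]); tx=np.array([.41536-.44479,.14139-.28185,0]);tx/=np.linalg.norm(tx);ty=np.array([-tx[1],tx[0],0])
bay=c+.062*tx-.003*ty
print(proj(w,[c,bay,c-.062*tx+.003*ty]))
plan(o,bay+[0,0,.012],toolR(np.array([0,0,-1.]),-tx))
E
```

```text
6.9 q [ 1.800e-01 -3.810e-01  2.066e+00  2.000e-03  1.466e+00 -1.185e+00] p [0.4133 0.1515 0.1895] rv [-2.433 -1.977  0.012] F [ 0.2 -0.  -1.3] 0.0235
[[390.73833085 230.18257595]
 [321.19145724 226.68373939]
 [458.97125264 233.7089384 ]]
rot rows units [-0.1   0.02  0.01] shift in cur axes units [0.04 0.12 6.46] in final axes [0.03 0.05 6.46]
```

View pics/w5.png

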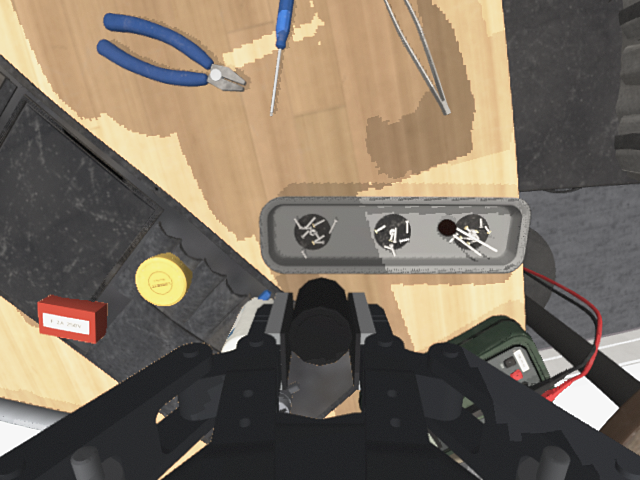

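step_arm(
  increments="0 0.1 1 0 0 0;0 0 1 0 0 0;0 0 1 0 0 0;0 0 1 0 0 0;0 0 0.8 0 0 0;0 0 0.6 0 0 0;0 0 0.4 0 0 0;0 0 0.3 0 0 0;0 0 0 0 0 0",
)

```text
t: 7.65
tool_pos: [0.414, 0.1504, 0.0366]
tool_rot: [-2.434, -1.974, 0.013]
contact_force: [-0.2, 0.2, 0.3]
opening: 0.0232
```

step_arm(
  increments="0 0 0.1 0 0 0;0 0 0.05 0 0 0;0 0 0 0 0 0",
)

```text
t: 7.9
tool_pos: [0.4155, 0.1513, 0.0352]
tool_rot: [-2.435, -1.977, 0.006]
contact_force: [0.3, -0.5, -1.2]
opening: 0.0231
```

```bash
python3 snap.py wrist:w6
```

```text
7.95 q [ 0.179 -0.179  2.183  0.003  1.144 -1.186] p [0.4155 0.1514 0.0352] rv [-2.435 -1.977  0.006] F [-0.7 -1.1 -0.2] 0.0232
```

View pics/w6.png

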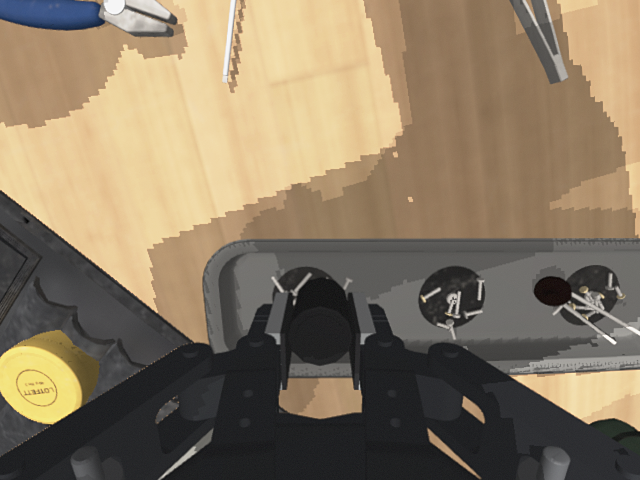

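step_arm(
  increments="0 0 0.1 0 0 0;0 0 0.1 0 0 0;0 0 0 0 0 0",
)

```text
t: 8.2
tool_pos: [0.4148, 0.1513, 0.0293]
tool_rot: [-2.434, -1.977, 0.008]
contact_force: [0.9, 0.0, -0.5]
opening: 0.0233
```

step_arm(
  increments="0 0 0 0 0 0;0 0 0 0 0 0;0 0 0 0 0 0;0 0 0 0 0 0",
  fingers=-0.1,
)

```text
t: 8.53
tool_pos: [0.4148, 0.1513, 0.0295]
tool_rot: [-2.434, -1.976, 0.008]
contact_force: [-0.4, -0.3, -0.7]
opening: 0.0384
```

step_arm(
  increments="0 0 -0.4 0 0 0;0 0 -1 0 0 0;0 0 -1 0 0 0;0 0 -1 0 0 0;0 0 -1 0 0 0;0 0 -1 0 0 0;0 0 -1 0 0 0;0 0 0 0 0 0",
)

```text
t: 9.2
tool_pos: [0.4192, 0.1517, 0.1966]
tool_rot: [-2.438, -1.98, -0.007]
contact_force: [1.0, -0.1, 1.7]
opening: 0.0383
```

```bash
python3 snap.py wrist:w7
```

```text
9.25 q [ 0.178 -0.379  2.058  0.003  1.463 -1.186] p [0.4181 0.1515 0.1939] rv [-2.437e+00 -1.979e+00 -2.000e-03] F [ 0.1 -0.5 -0.4] 0.0383
```

View pics/w7.png

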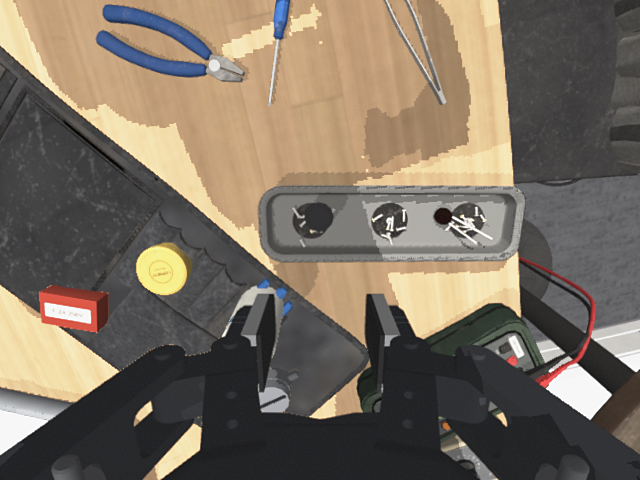

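Run:
```python
from h import *
from station import ctrl
crop(load("w7"),260,170,400,270,5,"w7c.png")
o=ctrl.get_obs();a=np.radians(16)
plan(o,[.580,.068,.17],toolR(np.array([0,0,-1.]),np.array([np.cos(a),np.sin(a),0])))
```

```text
rot rows units [-0.02 -0.02 10.85] shift in cur axes units [-1.94  7.02  0.94] in final axes [5.3  4.99 0.96]
```

View pics/w7c.png

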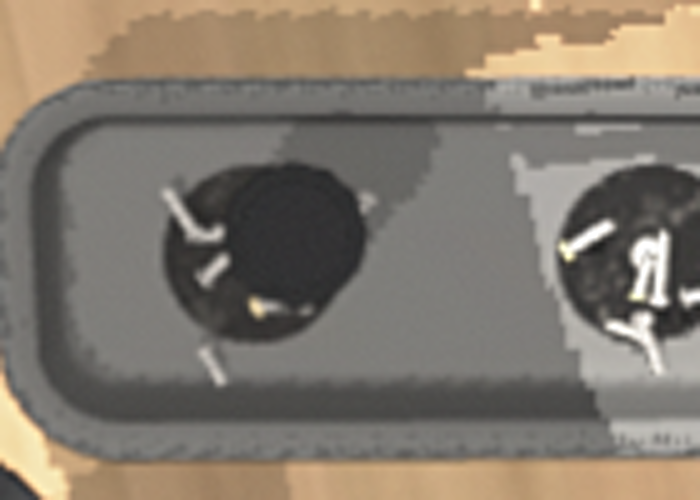

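Cap stands upright in the tray (crop disc at (297,232), shadow behind it). Next: turn the tool and go above the knob.

step_arm(
  increments="0 0 0 0 0 0.99;0 0 0 0 0 0.99;0 0 0 0 0 0.99;0 0 0 0 0 0.99;0 0 0 0 0 0.99;0 0 0 0 0 0.99;0 0 0 0 0 0.99;0 0 0 0 0 0.99;0 0 0 0 0 0.99;0 0 0 0 0 0.99;0 0 0 0 0 0.95",
  fingers=0.5,
)

```text
t: 10.17
tool_pos: [0.4153, 0.1509, 0.1884]
tool_rot: [-3.11, -0.429, 0.015]
contact_force: [0.1, 0.1, 0.5]
opening: 0.0643
```

step_arm(
  increments="0.88 0.83 0 0 0 0;0.88 0.83 0 0 0 0;0.88 0.83 0 0 0 0;0.88 0.83 0 0 0 0;0.88 0.83 0 0 0 0;0.88 0.83 0 0 0 0;0 0 0.96 0 0 0;0 0 0 0 0 0;0 0 0 0 0 0",
)

```text
t: 10.92
tool_pos: [0.575, 0.0677, 0.1613]
tool_rot: [-3.107, -0.436, 0.022]
contact_force: [-1.0, 0.2, 0.1]
opening: 0.0645
```

```bash
python3 snap.py wrist:w8
python3 - <<'E'
from h import *
print(proj(load("w8"),[[.58,.068,.041],[.58,.068,.007]]))
E
```

```text
10.9667 q [-0.012  0.005  1.779  0.002  1.37  -0.291] p [0.5757 0.068  0.1628] rv [-3.108 -0.436  0.017] F [-0.1  0.1  0.6] 0.0638
[[327.82691551 240.24992441]
 [327.5316339  229.74591055]]
```

View pics/w8.png

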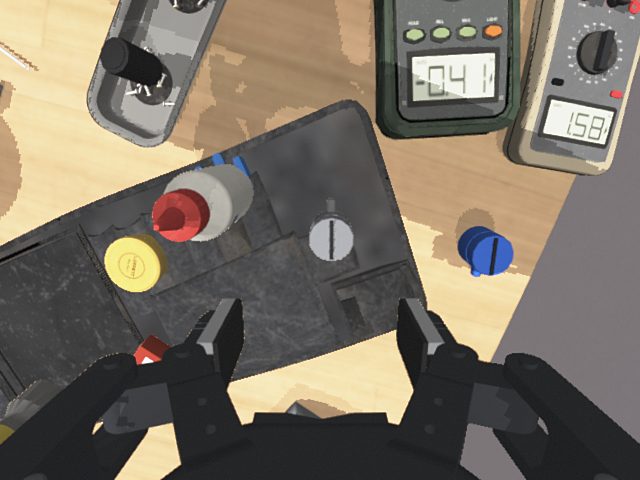

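Run:
```python
from h import *
w=load("w8");o=load("w8_o")
crop(w,290,185,375,275,7,"w8c.png")
sub=w["pixels"][200:275,295:370].astype(int);mx=sub.max(2);
m=((mx>110)).astype(np.uint8)
m=cv2.morphologyEx(m,cv2.MORPH_CLOSE,np.ones((5,5)))
nl,lab,st,ce=cv2.connectedComponentsWithStats(m);k=1+np.argmax(st[1:,4]);print(st[k],ce[k]+[295,200])
cn=max(cv2.findContours((lab==k).astype(np.uint8),0,1)[0],key=cv2.contourArea)
(cx,cy),r=cv2.minEnclosingCircle(cn);print("circ",cx+295,cy+200,r)
P=onz(w,[(cx+295,cy+200)],.041);print("knob top",P)
c=np.array([cx,cy]);yy,xx=np.mgrid[:75,:75];d=np.hypot(xx-cx,yy-cy)
ln=(d<r*0.8)&(mx<90);ys,xs=np.nonzero(ln);print(len(xs))
vx,vy,x0,y0=cv2.fitLine(np.c_[xs,ys].astype(np.float32),2,0,.01,.01).ravel()
q=onz(w,[(x0+295-10*vx,y0+200-10*vy),(x0+295+10*vx,y0+200+10*vy)],.041);dd=q[0]-q[1]
print("line az",np.degrees(np.arctan2(dd[1],dd[0])),"tool x az",np.degrees(np.arctan2(*R.from_rotvec(o["tool_rot"]).as_matrix()[[1,0],0])))
```

```text
[  14   15   45   46 1580] [330.7664557  238.78860759]
circ 330.8409080505371 237.9886360168457 23.560522079467773
knob top [[0.58166626 0.07029633 0.041     ]]
108
line az 106.41446685784834 tool x az 15.990676527807759
```

View pics/w8c.png

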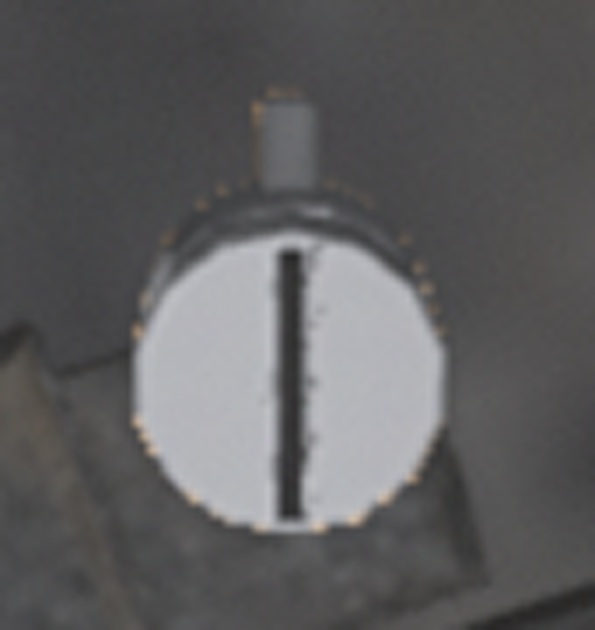

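Run:
```python
from h import *
from station import ctrl
o=ctrl.get_obs();a=np.radians(16.4)
plan(o,[.5815,.0693,.0185],toolR(np.array([0,0,-1.]),np.array([np.cos(a),np.sin(a),0])))
```

```text
rot rows units [-0.05  0.1  -0.07] shift in cur axes units [0.3  0.04 5.77] in final axes [0.24 0.01 5.77]
```

step_arm(
  increments="0.24 0.02 0.9 0 0.1 -0.07;0 0 0.9 0 0 0;0 0 0.9 0 0 0;0 0 0.9 0 0 0;0 0 0.8 0 0 0;0 0 0.6 0 0 0;0 0 0.4 0 0 0;0 0 0.2 0 0 0;0 0 0 0 0 0;0 0 0 0 0 0",
)

```text
t: 11.8
tool_pos: [0.5835, 0.0697, 0.0251]
tool_rot: [-3.106, -0.448, -0.006]
contact_force: [0.8, 0.5, 0.8]
opening: 0.0642
```

```bash
python3 snap.py wrist:w9
python3 - <<'E'
from h import *
from station import ctrl
o=ctrl.get_obs();a=np.radians(16.4)
plan(o,[.5815,.0693,.0185],toolR(np.array([0,0,-1.]),np.array([np.cos(a),np.sin(a),0])))
E
```

```text
11.85 q [-0.01   0.178  1.845  0.005  1.115 -0.298] p [0.5839 0.0696 0.0255] rv [-3.106 -0.447 -0.007] F [1.  0.2 0.1] 0.064
rot rows units [-0.03 -0.05 -0.  ] shift in cur axes units [-0.1  -0.02  0.28] in final axes [-0.1  -0.02  0.28]
```

View pics/w9.png

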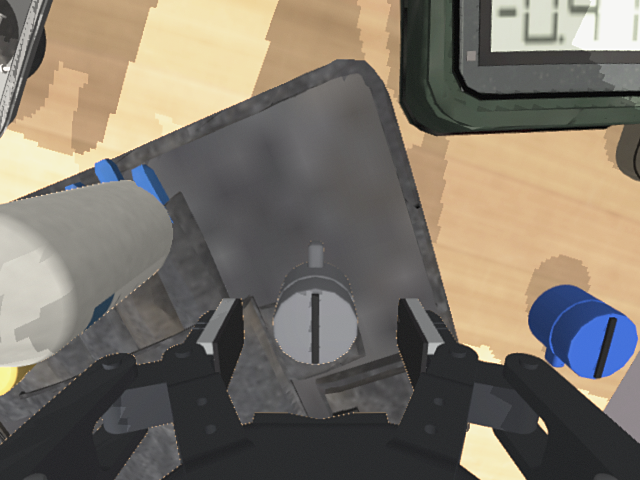

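step_arm(
  increments="-0.1 0 0.15 0 0 0;0 0 0.13 0 0 0;0 0 0 0 0 0;0 0 0 0 0 0",
)

```text
t: 12.18
tool_pos: [0.5804, 0.0687, 0.0169]
tool_rot: [-3.106, -0.447, -0.003]
contact_force: [-0.1, -0.3, 0.6]
opening: 0.0638
```

step_arm(
  increments="0 0 0 0 0 0;0 0 0 0 0 0;0 0 0 0 0 0;0 0 0 0 0 0;0 0 0 0 0 0;0 0 0 0 0 0;0 0 0 0 0 0",
  fingers=-1,
  newtons=30,
)

```text
t: 12.77
tool_pos: [0.5809, 0.0687, 0.0173]
tool_rot: [-3.106, -0.447, -0.005]
contact_force: [0.8, -0.2, 2.4]
opening: 0.0327
```

```bash
python3 snap.py wrist:w10
```

```text
12.8167 q [-0.011  0.184  1.854  0.005  1.101 -0.299] p [0.5809 0.0687 0.0173] rv [-3.106 -0.447 -0.004] F [ 0.9 -0.5  1.9] 0.0329
```

View pics/w10.png

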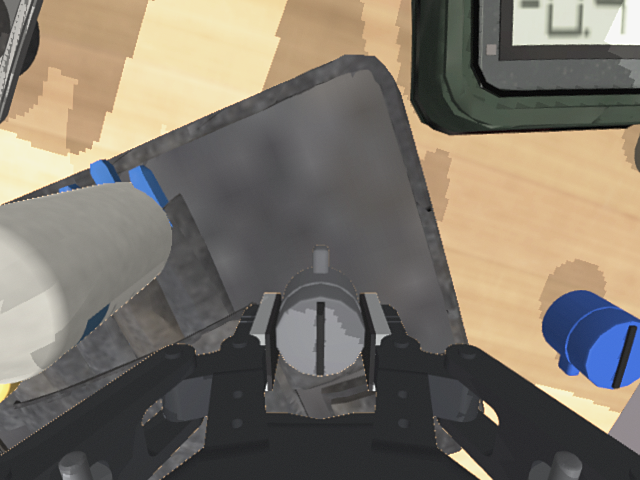

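Run:
```python
from h import *
w=load("w10");o=load("w10_o")
crop(w,265,235,375,385,5,"w10c.png")
R0=R.from_rotvec(o["tool_rot"])
# line
g=w["pixels"].max(2).astype(int)
sub=(g[300:376,305:335]<60);print()
ys,xs=np.nonzero(sub);f=lambda x,y:onz(w,[(x+305,y+300)],.041)[0]
vx,vy,x0,y0=cv2.fitLine(np.c_[xs,ys].astype(np.float32),2,0,.01,.01).ravel();print(len(xs),xs.min(),xs.max(),ys.min(),ys.max())
dd=R0.inv().apply(f(x0+10*vx,y0+10*vy)-f(x0-10*vx,y0-10*vy));print("line in tool",dd)
ends=R0.inv().apply(np.array([f(xs[ys==ys.min()].mean(),ys.min()-.5),f(xs[ys==ys.max()].mean(),ys.max()+.5)])-o["tool_pos"]);print(ends, ends.mean(0))
```

```text
480 12 19 2 74
line in tool [ 5.69610726e-05 -8.27071263e-03  2.83390644e-05]
[[ 0.00069385 -0.01502164 -0.02361321]
 [ 0.00081111  0.01528881 -0.02371597]] [ 0.00075248  0.00013359 -0.02366459]
```

View pics/w10c.png

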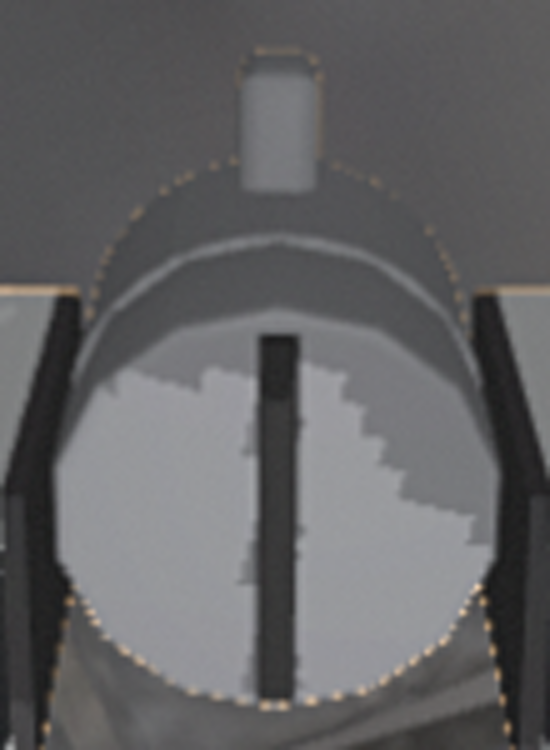

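Run:
```python
from h import *
from station import ctrl
o=ctrl.get_obs()
w=load("w4");u,v,n=frame(np.radians(-22.5));m=np.array([.6131,-.1942,.0656])
C=lambda x,y:(290+x/8,190+y/8)
p=onpl(w,[C(292,245),C(250,378)],m+.018*n,n);d=p[1]-p[0];print(np.linalg.norm(d),"theta from flat edge",np.arctan2(d@u,-(d@v)), "dist axis",((p-m)@u*1e3).round(1),((p-m)@v*1e3).round(1))
th=1.28;dn=np.cos(th)*u+np.sin(th)*v
o["tool_pos"]=o["tool_pos"]+[0,0,.15]
plan(o,m+.06*n-.035*dn,toolR(-n,np.cross(dn,n)))
```

```text
0.014097857945691105 theta from flat edge 1.2748021322965533 dist axis [-5.9  7.5] [ 3.6 -0.5]
rot rows units [-1.27  6.21  9.37] shift in cur axes units [-3.91 10.44  2.28] in final axes [4.5  9.68 3.92]
```

step_arm(
  increments="0 0 -0.5 0 0 0;0 0 -1 0 0 0;0 0 -1 0 0 0;0 0 -1 0 0 0;0 0 -1 0 0 0;0 0 -1 0 0 0;0 0 -0.5 0 0 0",
)

```text
t: 13.4
tool_pos: [0.5817, 0.0682, 0.1713]
tool_rot: [-3.106, -0.447, -0.011]
contact_force: [0.2, 0.0, -0.2]
opening: 0.0328
```

step_arm(
  increments="0 0 0 -0.11 0.52 0.78;0 0 0 -0.11 0.52 0.78;0 0 0 -0.11 0.52 0.78;0 0 0 -0.11 0.52 0.78;0 0 0 -0.11 0.52 0.78;0 0 0 -0.11 0.52 0.78;0 0 0 -0.11 0.52 0.78;0 0 0 -0.11 0.52 0.78;0 0 0 -0.11 0.52 0.78;0 0 0 -0.11 0.52 0.78;0 0 0 -0.11 0.52 0.78;0 0 0 -0.11 0.52 0.78",
)

```text
t: 14.4
tool_pos: [0.5796, 0.0679, 0.1664]
tool_rot: [2.788, -0.998, 0.939]
contact_force: [-1.0, 0.6, -0.4]
opening: 0.0327
```

step_arm(
  increments="0.45 0.97 0 0 0 0;0.45 0.97 0 0 0 0;0.45 0.97 0 0 0 0;0.45 0.97 0 0 0 0;0.45 0.97 0 0 0 0;0.45 0.97 0 0 0 0;0.45 0.97 0 0 0 0;0.45 0.97 0 0 0 0;0.45 0.97 0 0 0 0;0.45 0.97 0 0 0 0;0 0 0 0 0 0;0 0 0 0 0 0",
)

```text
t: 15.4
tool_pos: [0.5069, -0.1892, 0.1898]
tool_rot: [2.789, -0.997, 0.935]
contact_force: [0.0, 0.5, -0.8]
opening: 0.0326
```

Run:
```python
from h import *
from station import ctrl
o=ctrl.get_obs();print(o["t"],o["tool_pos"],o["q"].round(2),o["opening"])
u,v,n=frame(np.radians(-22.5));m=np.array([.6131,-.1942,.0656])
th=1.275;dn=np.cos(th)*u+np.sin(th)*v
plan(o,m+.06*n-.035*dn,toolR(-n,np.cross(dn,n)))
```

```text
15.4 [ 0.50692617 -0.18924415  0.18979824] [-0.53 -0.53  2.25  0.1   0.81  0.1 ] 0.03255792107894296
rot rows units [ 0.05 -0.03  0.04] shift in cur axes units [-0.03 -0.12  3.96] in final axes [-0.01 -0.1   3.96]
```

step_arm(
  increments="0 -0.1 0.9 0.05 -0.03 0.04;0 0 0.9 0 0 0;0 0 0.9 0 0 0;0 0 0.7 0 0 0;0 0 0.4 0 0 0;0 0 0.15 0 0 0;0 0 0 0 0 0;0 0 0 0 0 0",
)

```text
t: 16.07
tool_pos: [0.5618, -0.2069, 0.1098]
tool_rot: [2.797, -0.996, 0.937]
contact_force: [-0.4, -0.0, -1.5]
opening: 0.0325
```

```bash
python3 snap.py wrist:w11
python3 - <<'E'
from h import *
w=load("w11");o=load("w11_o")
u,v,n=frame(np.radians(-22.5));m=np.array([.6131,-.1942,.0656])
c=proj(w,[m,m+.018*n,m+.031*u,m+.045*u]);print(c)
x0,y0=(c[0]-[55,55]).astype(int);print(x0,y0)
crop(w,x0,y0,x0+110,y0+110,7,"w11c.png"); print(((c-[x0,y0])*7).round())
E
```

```text
16.1167 q [-0.51  -0.236  2.184  0.126  0.588  0.091] p [ 0.562  -0.2072  0.1104] rv [ 2.796 -0.996  0.938] F [-0.2 -0.2 -1.4] 0.0332
[[318.94855202 210.73787407]
 [318.86486477 217.15861658]
 [372.31311935 194.94610723]
 [396.69192565 187.76874334]]
263 155
[[392. 390.]
 [391. 435.]
 [765. 280.]
 [936. 229.]]
```

View pics/w11.png

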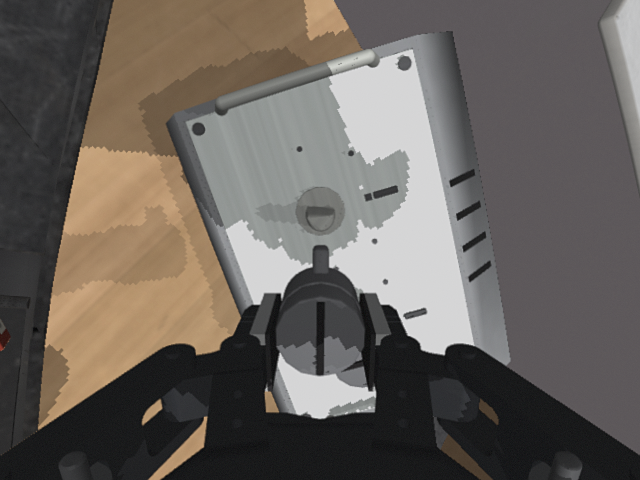

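View pics/w11c.png

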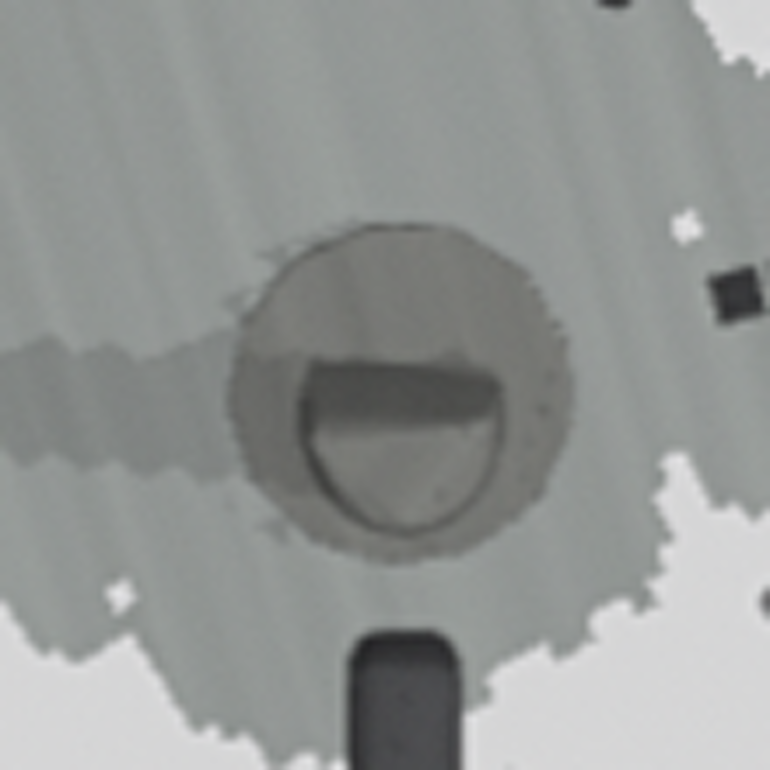

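Run:
```python
from h import *
w=load("w11")
c=w["pixels"][195:240,295:345,::-1].astype(float)
c=np.clip((c-60)*2.6,0,255).astype(np.uint8)
cv2.imwrite("pics/w11d.png",cv2.resize(c,None,fx=14,fy=14,interpolation=cv2.INTER_CUBIC))
```

```text
(no output)
```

View pics/w11d.png

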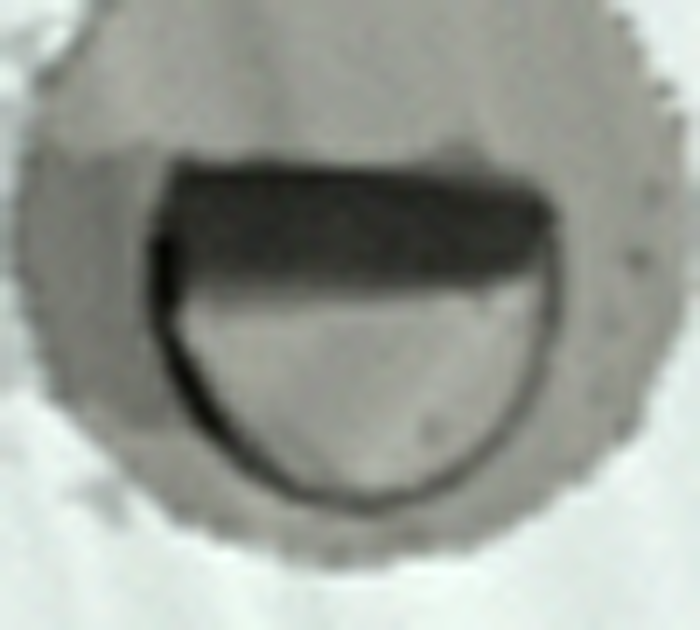

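Run:
```python
from h import *
w=load("w11");o=load("w11_o");R0=R.from_rotvec(o["tool_rot"])
u,v,n=frame(np.radians(-22.5));m=np.array([.6131,-.1942,.0656])
for h in(-.002,0,.002):
    p=onpl(w,[(320.14,211.0)],m+h*n,n)[0];q=R0.inv().apply(p-o["tool_pos"]);print("bush in tool mm",(q*1e3).round(2))
q=R0.inv().apply(onpl(w,[(295+357/14,195+505/14)],m+.0175*n,n)[0]-o["tool_pos"]);print("tip back edge",(q*1e3).round(2))
A=lambda x,y:(295+x/14,195+y/14)
e=R0.inv().apply(onpl(w,[A(190,295),A(530,275)],m+.018*n,n)-o["tool_pos"]);print("tip flat edge",(e*1e3).round(2))
e=R0.inv().apply(onpl(w,[A(180,165),A(545,205)],m,n)-o["tool_pos"]);print("base flat edge",(e*1e3).round(2))
print("tilt err deg",np.degrees(np.arccos(-(R0.as_matrix()[:,2]@n))), "n in tool",R0.inv().apply(n).round(4), "u in tool",R0.inv().apply(u).round(3))
# knob in this image: line ends
g=w["pixels"][295:380,308:332].max(2)<45
ys,xs=np.nonzero(g);print(ys.min()+295,ys.max()+295,xs.mean()+308)
```

```text
bush in tool mm [ 1.000e-02 -3.212e+01  6.305e+01]
bush in tool mm [ 1.000e-02 -3.250e+01  6.105e+01]
bush in tool mm [ 1.000e-02 -3.288e+01  5.905e+01]
tip back edge [  0.21 -25.21  43.53]
tip flat edge [[ -5.92 -33.27  43.04]
 [  6.55 -34.01  43.06]]
base flat edge [[ -6.87 -34.9   61.05]
 [  7.75 -33.28  61.06]]
tilt err deg 0.1666707576825695 n in tool [ 0.0014 -0.0026 -1.    ] u in tool [ 0.958 -0.288  0.002]
302 374 319.9214559386973
```

Run:
```python
from h import *
for f in("w4","w10","w11"):
    w=load(f);o=load(f+"_o");R0=R.from_rotvec(o["tool_rot"]);Rm=R0.as_matrix();e=Rm.T@(w["eye"]-o["tool_pos"]);print(f,"eye in tool",e.round(5),(R.from_matrix(Rm.T@cam(w)[3]).as_rotvec()).round(4))
    if f=="w4":continue
    pl=o["tool_pos"]+Rm[:,2]*-.0237
    px=[(320.5,302-.5),(320.5,374.5)] if f=="w10" else [(319.92,301.5),(319.92,374.5)]
    print((R0.inv().apply(onpl(w,px,pl,Rm[:,2])-o["tool_pos"])*1e3).round(2))
```

```text
w4 eye in tool [-0.00037 -0.06936 -0.14285] [-2.852e-01 -6.000e-04 -2.000e-04]
w10 eye in tool [ 0.00072 -0.06979 -0.14177] [-0.283  -0.0004  0.0003]
[[  0.87 -15.06 -23.7 ]
 [  0.87  15.3  -23.7 ]]
w11 eye in tool [ 1.3000e-04 -7.0710e-02 -1.4079e-01] [-2.835e-01 -1.300e-03 -2.000e-04]
[[-1.000e-02 -1.637e+01 -2.370e+01]
 [-1.000e-02  1.375e+01 -2.370e+01]]
```

step_arm(
  increments="0 -0.62 0 0 0 0;0 -0.62 0 0 0 0;0 0 0.5 0 0 0;0 0 0.5 0 0 0;0 0 0.1 0 0 0;0 0 0 0 0 0;0 0 0 0 0 0",
)

```text
t: 16.7
tool_pos: [0.5944, -0.1892, 0.0932]
tool_rot: [2.796, -0.997, 0.938]
contact_force: [-0.7, -0.0, -1.0]
opening: 0.0328
```

```bash
python3 snap.py wrist:w12 side:s12
python3 - <<'E'
from h import *
crop(load("w12"),250,180,390,390,3.5,"w12c.png");crop(load("s12"),320,230,460,370,5,"s12c.png")
E
```

```text
16.8 q [-0.441 -0.138  2.133  0.057  0.534  0.205] p [ 0.5945 -0.1894  0.0935] rv [ 2.795 -0.997  0.939] F [ 0.7 -0.1 -0.3] 0.033
```

View pics/w12c.png

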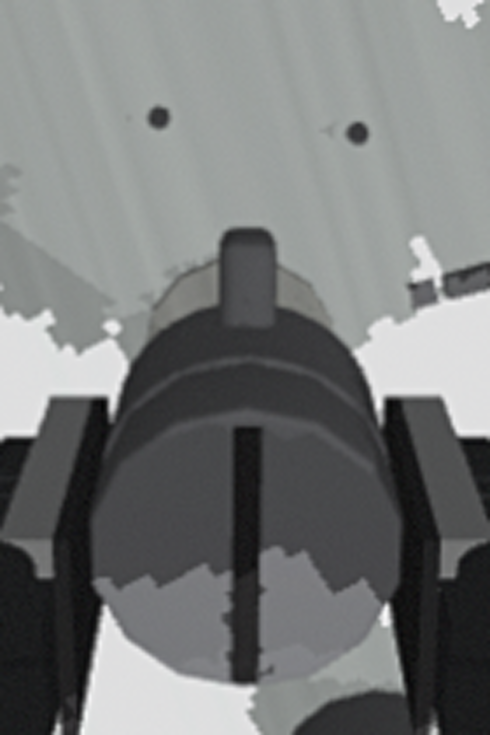

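View pics/s12c.png

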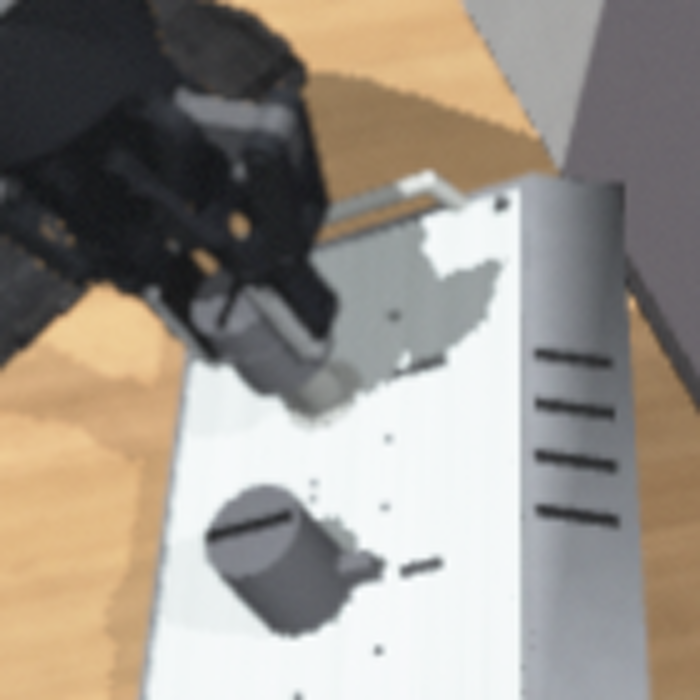

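Run:
```python
from h import *
w=load("w12")
c=w["pixels"][240:290,285:355,::-1].astype(float)
c=np.clip((c-40)*1.6,0,255).astype(np.uint8)
cv2.imwrite("pics/w12d.png",cv2.resize(c,None,fx=11,fy=11,interpolation=cv2.INTER_CUBIC))
```

```text
(no output)
```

View pics/w12d.png

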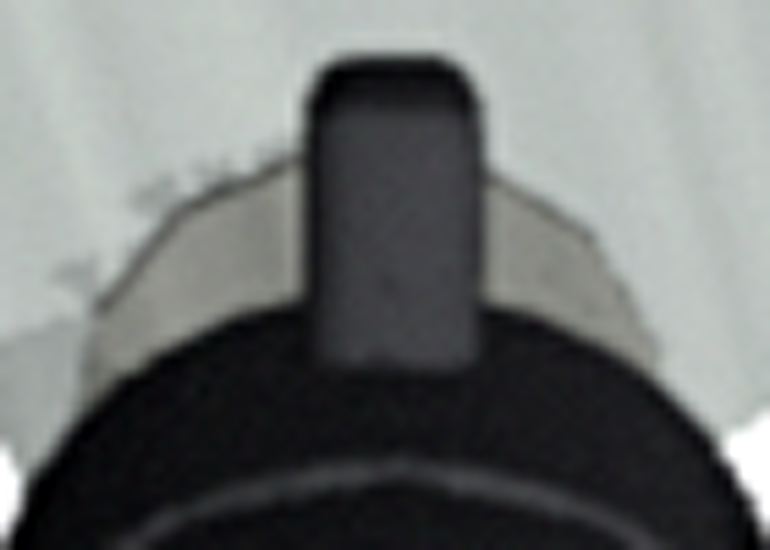

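Run:
```python
from h import *
from scipy.optimize import least_squares
w=load("w12");Rt=R.from_rotvec([-.2835,-.0005,0]).as_matrix();e=np.array([0,-.0700,-.1416])
K,D=cam(w)[:2]
def tp(px,z):
    nn=cv2.undistortPoints(np.array(px,float).reshape(-1,1,2),K,D)[:,0];d=np.c_[nn,np.ones(len(nn))]@Rt.T
    return e+d*((z-e[2])/d[:,2])[:,None]
A=lambda p:[(285+x/11,240+y/11) for x,y in p]
arc=A([(95,305),(180,210),(300,157),(485,178),(590,235),(655,350)])
for z in(.0315,.0335,.0355):
    q=tp(arc,z)[:,:2]
    r=least_squares(lambda c:np.hypot(*(q-c).T)-.014,[0,0]);print("bush",z,(r.x*1e3).round(2),(r.fun*1e3).round(2))
    r=least_squares(lambda c:np.hypot(*(q-c[:2]).T)-c[2],[0,0,.014]);print("  free",(r.x*1e3).round(2))
# knob line ends in w12: crop c 3.5
L=[(250+247/3.5,180+428/3.5),(250+245/3.5,180+682/3.5)]
print("line",(tp(L,-.0237)*1e3).round(2))
print("nose tip top edge",(tp(A([(395,105)]),.0103-.010)*1e3).round(2))
# same on w11
print("w11 bush",(tp([(320.14,211.0)],.061)*1e3).round(2),"line",(tp([(319.92,301.5),(319.92,374.5)],-.0237)*1e3).round(2), "w10", (tp([(320.5,301.5),(320.5,374.5)],-.0237)*1e3).round(2))
```

```text
bush 0.0315 [-0.89 -1.69] [ 0.07  0.01  0.   -0.22  0.25 -0.03]
  free [-0.9  -1.53 14.12]
bush 0.0335 [-0.88 -1.11] [ 0.15  0.01 -0.03 -0.26  0.26  0.05]
  free [-0.91 -0.74 14.29]
bush 0.0355 [-0.87 -0.52] [ 0.23  0.02 -0.07 -0.3   0.27  0.14]
  free [-0.92  0.05 14.45]
line [[ 1.800e-01 -1.498e+01 -2.370e+01]
 [-2.000e-02  1.521e+01 -2.370e+01]]
nose tip top edge [[  0.34 -27.23   0.3 ]]
w11 bush [[ 4.000e-02 -3.164e+01  6.100e+01]] line [[ -0.05 -15.28 -23.7 ]
 [ -0.05  15.05 -23.7 ]] w10 [[  0.15 -15.28 -23.7 ]
 [  0.17  15.05 -23.7 ]]
```

step_arm(
  increments="-0.036 -0.026 0.1 0 0 0;0 0 0.1 0 0 0;0 0 0 0 0 0",
)

```text
t: 17.05
tool_pos: [0.5969, -0.1893, 0.0878]
tool_rot: [2.796, -0.998, 0.937]
contact_force: [1.2, 0.3, -0.2]
opening: 0.0332
```

step_arm(
  increments="0 0 0.06 0 0 0;0 0 0.06 0 0 0;0 0 0.06 0 0 0;0 0 0 0 0 0",
)

```text
t: 17.38
tool_pos: [0.5996, -0.1902, 0.0843]
tool_rot: [2.796, -0.998, 0.938]
contact_force: [1.9, 0.7, -0.9]
opening: 0.0328
```

step_arm(
  increments="0 0 0.08 0 0 0;0 0 0.08 0 0 0;0 0 0 0 0 0",
)

```text
t: 17.63
tool_pos: [0.6019, -0.1911, 0.0812]
tool_rot: [2.796, -0.998, 0.939]
contact_force: [3.4, 1.9, -0.4]
opening: 0.0332
```

```bash
python3 snap.py wrist:w13 side:s13
python3 - <<'E'
from h import *
o=load("s13_o");u,v,n=frame(np.radians(-22.5));m=np.array([.6131,-.1942,.0656]);d=o["tool_pos"]-m
print("u,v,n mm",(d@u*1e3).round(1),(d@v*1e3).round(1),(d@n*1e3).round(1),"Fuvn",[round(o["contact_force"]@x,1) for x in(u,v,n)])
a=load("w13")["pixels"][180:390,250:390,::-1];b=load("s13")["pixels"][270:340,350:420,::-1]
a=cv2.resize(a,(400,600),interpolation=2);b=cv2.resize(b,(400,400),interpolation=2);b=cv2.copyMakeBorder(b,0,200,0,0,0)
cv2.imwrite("pics/ws13.png",np.hstack([a,b]))
E
```

```text
17.7333 q [-0.437 -0.097  2.12   0.057  0.507  0.207] p [ 0.6018 -0.1911  0.0812] rv [ 2.796 -0.997  0.939] F [ 3.5  1.7 -0.8] 0.0329
u,v,n mm -0.5 -1.4 19.5 Fuvn [np.float64(1.7), np.float64(2.9), np.float64(-2.2)]
```

View pics/ws13.png

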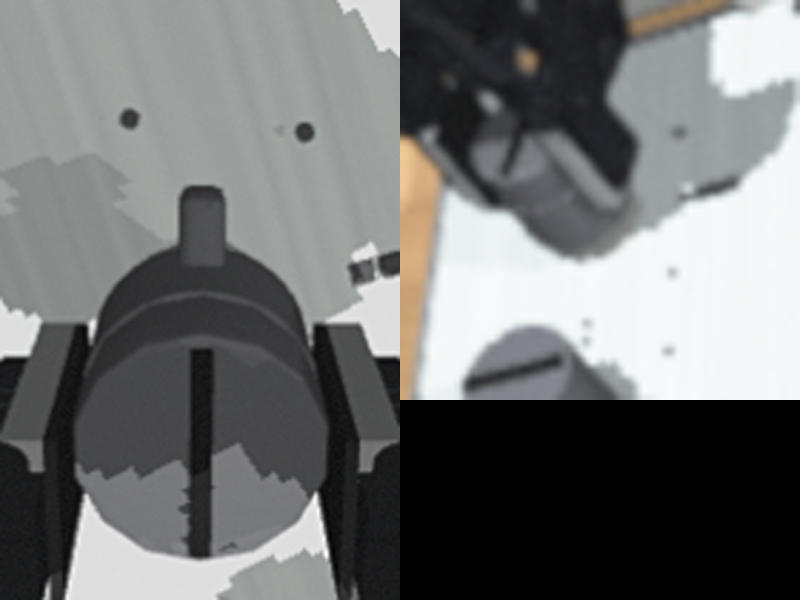

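step_arm(
  increments="0 -0.02 0.06 0 0 0;0 0 0.06 0 0 0;0 0 0.04 0 0 0;0 0 0 0 0 0",
)

```text
t: 18.07
tool_pos: [0.6038, -0.1916, 0.0776]
tool_rot: [2.796, -0.998, 0.937]
contact_force: [2.3, 2.3, 0.0]
opening: 0.0327
```

```bash
cat > st.py <<'E'
from h import *
from station import ctrl
o=ctrl.get_obs();u,v,n=frame(np.radians(-22.5));m=np.array([.6131,-.1942,.0656]);d=o["tool_pos"]-m
Rm=R.from_rotvec(o["tool_rot"]).as_matrix()
print(round(o["t"],2),"uvn mm",[round(d@x*1e3,1) for x in(u,v,n)],"Fuvn",[round(o["contact_force"]@x,1) for x in(u,v,n)],"Ftool",(Rm.T@o["contact_force"]).round(1),"Mtool",(Rm.T@o["wrist_torque"]).round(2),"nose th",round(np.arctan2(-Rm[:,1]@v,-Rm[:,1]@u),3),"open",round(o["opening"],4),"tilt",np.degrees(np.arccos(-Rm[:,2]@n)).round(2))
E
python3 st.py
```

```text
18.07 uvn mm [np.float64(-1.0), np.float64(-1.1), np.float64(15.3)] Fuvn [np.float64(1.0), np.float64(3.0), np.float64(-0.7)] Ftool [ 0.1 -3.2  0.7] Mtool [ 0.46 -0.24  0.05] nose th 1.278 open 0.0327 tilt 0.11
```

step_arm(
  increments="0 -0.02 0.05 0 0 0;0 0 0.05 0 0 0;0 0 0 0 0 0",
)

```text
t: 18.32
tool_pos: [0.6053, -0.1919, 0.0755]
tool_rot: [2.796, -0.997, 0.936]
contact_force: [1.7, 0.5, 0.1]
opening: 0.0329
```

```bash
python3 st.py
```

```text
18.32 uvn mm [np.float64(-0.9), np.float64(-0.9), np.float64(12.7)] Fuvn [np.float64(1.2), np.float64(1.1), np.float64(-0.7)] Ftool [ 0.8 -1.4  0.7] Mtool [ 0.05 -0.11 -0.02] nose th 1.278 open 0.0329 tilt 0.09
```

step_arm(
  increments="0 0 0.04 0 0 0;0 0 0.03 0 0 0;0 0 0 0 0 0",
)

```text
t: 18.57
tool_pos: [0.6059, -0.1922, 0.0746]
tool_rot: [2.797, -0.997, 0.935]
contact_force: [-8.2, 2.7, 6.9]
opening: 0.0329
```

```bash
python3 st.py
```

```text
18.57 uvn mm [np.float64(-0.9), np.float64(-0.9), np.float64(11.6)] Fuvn [np.float64(-3.1), np.float64(-0.6), np.float64(10.6)] Ftool [ -2.8   1.4 -10.6] Mtool [-0.28 -0.66  0.04] nose th 1.278 open 0.0329 tilt 0.07
```

```bash
python3 snap.py wrist:w14 side:s14
python3 - <<'E'
from h import *
u,v,n=frame(np.radians(-22.5));m=np.array([.6131,-.1942,.0656])
s=load("s14")
print("pred base nbr/ours top",proj(s,[m+.034*n,m-.078*v+.036*n]))
a=load("w14")["pixels"][210:390,250:390,::-1];b=load("s14")["pixels"][270:370,350:450,::-1]
a=cv2.resize(a,(400,514),interpolation=2);a=cv2.copyMakeBorder(a,0,86,0,0,0);b=cv2.resize(b,(400,400),interpolation=2);b=cv2.copyMakeBorder(b,0,200,0,0,0)
cv2.imwrite("pics/ws14.png",np.hstack([a,b]))
E
```

```text
18.6667 q [-0.436 -0.074  2.111  0.054  0.495  0.21 ] p [ 0.6059 -0.1922  0.0746] rv [ 2.796 -0.997  0.935] F [-8.1  2.5  6.7] 0.033
pred base nbr/ours top [[373.38922441 295.5009167 ]
 [368.78150167 334.2692918 ]]
```

View pics/ws14.png

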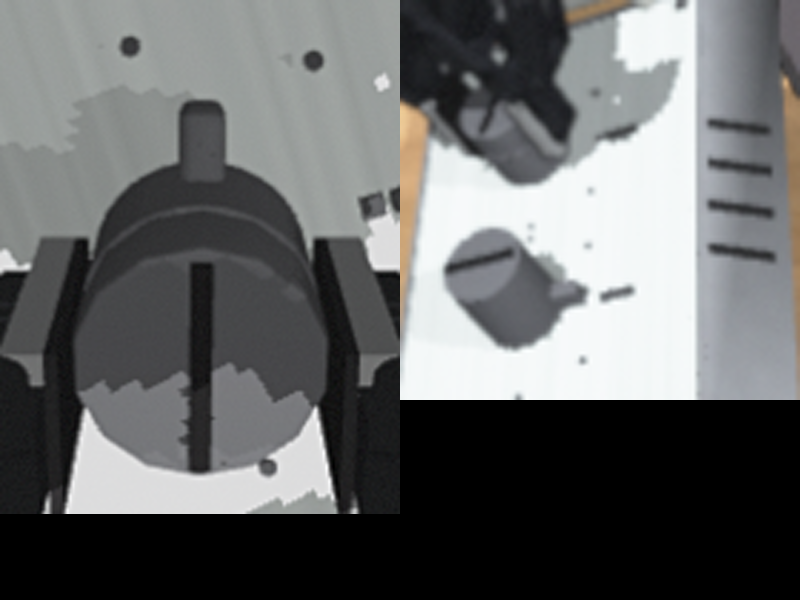

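step_arm(
  increments="0 0 -0.02 0 0 0;0 0 0 0 0 0.3;0 0 0 0 0 0.6;0 0 0 0 0 0.8;0 0 0 0 0 0.8;0 0 0 0 0 0.8;0 0 0 0 0 0.8;0 0 0 0 0 0",
)

```text
t: 19.33
tool_pos: [0.6064, -0.1916, 0.075]
tool_rot: [-2.481, 1.515, -0.908]
contact_force: [2.1, 3.0, 0.5]
opening: 0.033
```

```bash
python3 st.py
```

```text
19.33 uvn mm [np.float64(-0.5), np.float64(-0.2), np.float64(11.8)] Fuvn [np.float64(1.0), np.float64(3.5), np.float64(-0.1)] Ftool [-1.6 -3.3  0.1] Mtool [ 0.49 -0.55 -0.04] nose th 0.866 open 0.033 tilt 0.16
```

step_arm(
  increments="0 -0.02 0 0 0 0.8;0 0 0 0 0 0.8;0 0 0 0 0 0.8;0 0 0 0 0 0.8;0 0 0 0 0 0.8;0 0 0 0 0 0.8;0 0 0 0 0 0.8;0 0 0 0 0 0.8;0 0 0 0 0 0.8;0 0 0 0 0 0.8;0 0 0 0 0 0.7;0 0 0 0 0 0",
)

```text
t: 20.33
tool_pos: [0.6067, -0.1916, 0.0752]
tool_rot: [-1.505, 2.255, -0.711]
contact_force: [2.1, 4.3, 0.8]
opening: 0.033
```

```bash
python3 st.py; python3 snap.py wrist:w15
python3 - <<'E'
from h import *
crop(load("w15"),230,150,410,390,2.5,"w15c.png")
E
```

```text
20.33 uvn mm [np.float64(-0.2), np.float64(-0.0), np.float64(11.8)] Fuvn [np.float64(0.6), np.float64(4.8), np.float64(0.5)] Ftool [-4.8 -0.6 -0.5] Mtool [-0.13 -0.63 -0.07] nose th -0.002 open 0.033 tilt 0.15
20.3833 q [-0.434 -0.074  2.11   0.054  0.494  1.489] p [ 0.6067 -0.1916  0.0752] rv [-1.508  2.254 -0.712] F [2.5 2.8 0.9] 0.033
```

View pics/w15c.png

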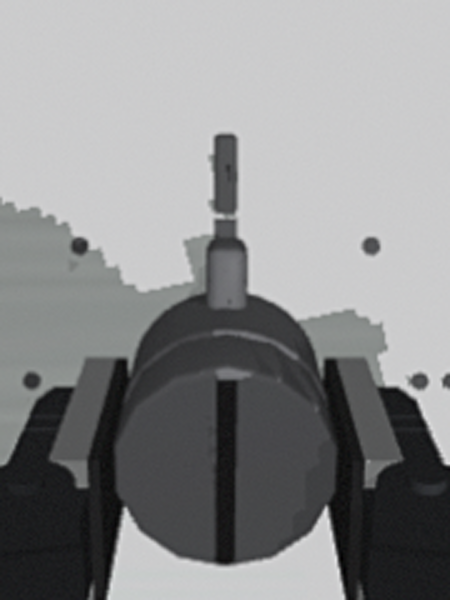

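step_arm(
  increments="-0.02 0 0 0 0 0.4;0 0 0 0 0 0;0 0 0 0 0 0",
)

```text
t: 20.63
tool_pos: [0.6068, -0.1915, 0.0751]
tool_rot: [-1.458, 2.278, -0.7]
contact_force: [0.9, 0.8, 0.2]
opening: 0.0325
```

step_arm(
  increments="0 0 0 0 0 0;0 0 0 0 0 0;0 0 0 0 0 0;0 0 0 0 0 0;0 0 0 0 0 0",
  fingers=0,
)

```text
t: 21.05
tool_pos: [0.6065, -0.1914, 0.0749]
tool_rot: [-1.456, 2.28, -0.699]
contact_force: [-0.2, 0.6, 0.5]
opening: 0.0429
```

step_arm(
  increments="0 0 -0.5 0 0 0;0 0 -1 0 0 0;0 0 -1 0 0 0;0 0 -0.5 0 0 0;0 0 0 0 0 0;0 0 0 0 0 0",
)

```text
t: 21.55
tool_pos: [0.5671, -0.1751, 0.1373]
tool_rot: [-1.455, 2.278, -0.701]
contact_force: [-0.5, -0.2, -0.3]
opening: 0.0428
```

```bash
python3 st.py; python3 snap.py wrist:w16 side:s16 top:t16
python3 - <<'E'
from h import *
crop(load("w16"),200,130,440,370,2.5,"w16c.png")
crop(load("s16"),340,270,440,370,6,"s16c.png")
E
```

```text
21.55 uvn mm [np.float64(0.3), np.float64(0.0), np.float64(87.3)] Fuvn [np.float64(-0.5), np.float64(-0.4), np.float64(-0.1)] Ftool [0.4 0.5 0.1] Mtool [-0.26 -0.   -0.  ] nose th -0.042 open 0.0428 tilt 0.2
21.7 q [-0.438 -0.289  2.18   0.046  0.642  1.539] p [ 0.5664 -0.1748  0.1348] rv [-1.456  2.281 -0.697] F [ 0.6  0.3 -0.6] 0.0429
```

View pics/w16c.png

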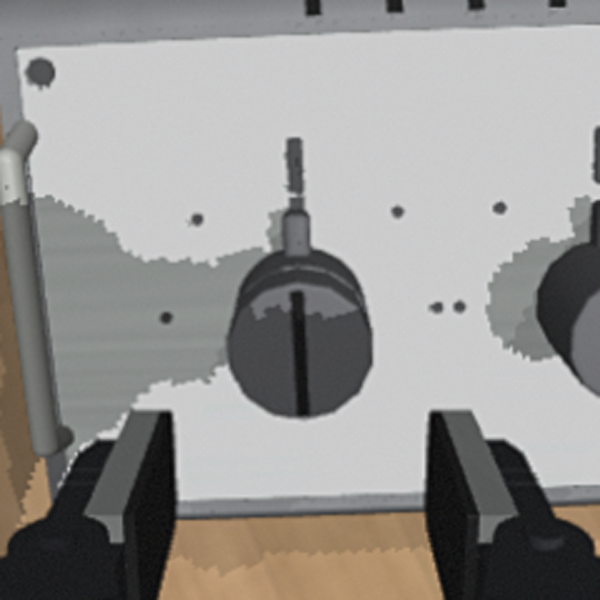

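View pics/s16c.png

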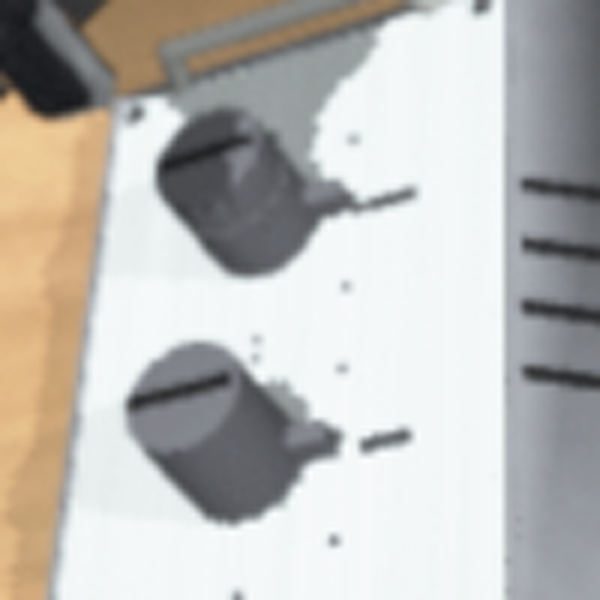

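Run:
```python
from h import *
w=load("w16");u,v,n=frame(np.radians(-22.5));m=np.array([.6131,-.1942,.0656])
C=lambda x,y:(200+x/2.5,130+y/2.5)
crop(w,280,175,360,305,5.5,"w16d.png")
g=w["pixels"].max(2).astype(int)
def fit(x0,y0,x1,y1,th,h):
    ys,xs=np.nonzero(g[y0:y1,x0:x1]<th);vx,vy,a,b=cv2.fitLine(np.c_[xs,ys].astype(np.float32),2,0,.01,.01).ravel()
    p=onpl(w,[(a+x0-8*vx,b+y0-8*vy),(a+x0+8*vx,b+y0+8*vy)],m+h*n,n);d=p[1]-p[0]
    if d@u<0:d=-d
    return len(xs),np.arctan2(d@v,d@u).round(3)
for t in(40,50,60):print("knob line",fit(310,250,330,294,t,.034))
for t in(100,120):print("bar",fit(308,184,326,207,t,0))
def fitedge():
    pass
t=load("t16");s=load("s16")
S=lambda x,y:(340+x/6,270+y/6)
crop(t,400,170,490,230,8,"t16c.png")
```

```text
knob line (193, np.float64(0.01))
knob line (215, np.float64(0.011))
knob line (246, np.float64(0.01))
bar (107, np.float64(0.036))
bar (125, np.float64(-0.014))
```

View pics/w16d.png

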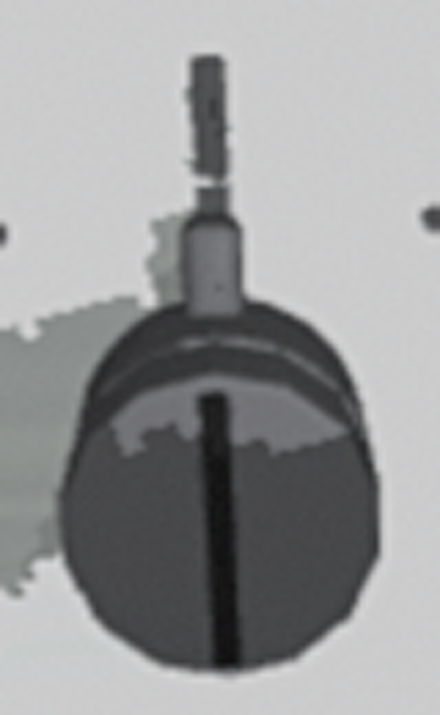

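View pics/t16c.png

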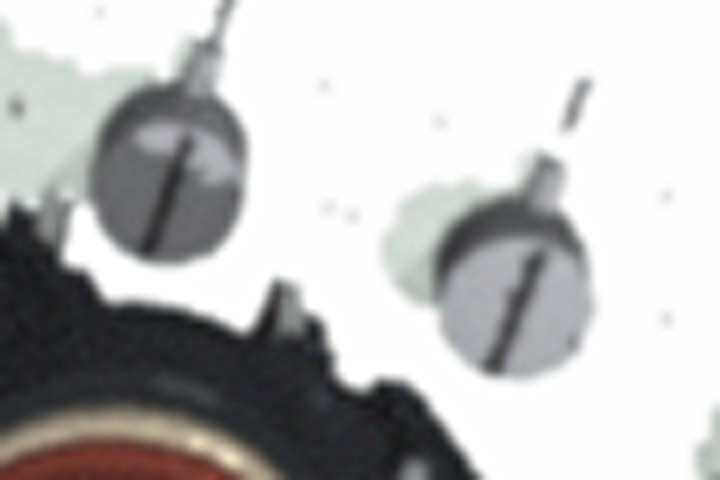

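Run:
```python
from h import *
t=load("t16");s=load("s16");w=load("w16");u,v,n=frame(np.radians(-22.5));m=np.array([.6131,-.1942,.0656])
T=lambda x,y:(400+x/8,170+y/8);S=lambda x,y:(340+x/6,270+y/6);W=lambda x,y:(280+x/5.5,175+y/5.5)
# line ends midpoints
o,r=tri([(t,T((187+150)/2,(138+250)/2)),(s,S((162+250)/2,(164+139)/2))])
o3,r3=tri([(t,T(168.5,194)),(s,S(206,151.5)),(w,W((212+228)/2,(393+668)/2))])
b,rb=tri([(t,T((542+492)/2,(250+372)/2)),(s,S((132+230)/2,(405+378)/2))])
for x,rr in((o,r),(o3,r3),(b,rb)):print(x.round(4),np.array(rr).round(4),"uvn mm",[round((x-m)@k*1e3,1) for k in(u,v,n)])
```

```text
[ 0.5949 -0.1879  0.0949] [0.0012 0.0012] uvn mm [np.float64(1.1), np.float64(-1.1), np.float64(35.0)]
[ 0.595  -0.1876  0.0946] [0.0013 0.0013 0.0004] uvn mm [np.float64(0.9), np.float64(-0.8), np.float64(34.8)]
[ 0.5647 -0.2598  0.0938] [0.0012 0.0012] uvn mm [np.float64(0.2), np.float64(-79.1), np.float64(34.3)]
```

step_arm(
  increments="0 0 0.8 0 0 0;0 0 0.9 0 0 0;0 0 0.7 0 0 0;0 0 0.4 0 0 0;0 0 0.2 0 0 0;0 0 0 0 0 0;0 0 0 0 0 0",
)

```text
t: 22.28
tool_pos: [0.6064, -0.1912, 0.0742]
tool_rot: [-1.456, 2.281, -0.698]
contact_force: [-0.7, 0.5, 0.3]
opening: 0.0427
```

step_arm(
  increments="0 0 0 0 0 0;0 0 0 0 0 0;0 0 0 0 0 0;0 0 0 0 0 0;0 0 0 0 0 0",
  fingers=-1,
  newtons=30,
)

```text
t: 22.7
tool_pos: [0.6067, -0.1913, 0.0755]
tool_rot: [-1.455, 2.279, -0.7]
contact_force: [-0.1, -0.5, -0.0]
opening: 0.0327
```

```bash
python3 st.py
```

```text
22.7 uvn mm [np.float64(-0.1), np.float64(0.2), np.float64(12.1)] Fuvn [np.float64(0.1), np.float64(-0.4), np.float64(-0.1)] Ftool [ 0.4 -0.1  0.1] Mtool [-0.29  0.06 -0.03] nose th -0.042 open 0.0327 tilt 0.14
```

step_arm(
  increments="0 0 0.03 0 0 0;0 0 0 0 0 0;0 0 0 0 0 0",
)

```text
t: 22.95
tool_pos: [0.607, -0.1914, 0.0754]
tool_rot: [-1.456, 2.279, -0.699]
contact_force: [-9.7, 3.8, 9.1]
opening: 0.033
```

```bash
python3 st.py
```

```text
22.95 uvn mm [np.float64(0.2), np.float64(0.2), np.float64(11.9)] Fuvn [np.float64(-3.3), np.float64(-0.2), np.float64(13.4)] Ftool [  0.3   3.3 -13.4] Mtool [-0.98  0.18  0.02] nose th -0.042 open 0.033 tilt 0.11
```

step_arm(
  increments="0 0 -0.012 0 0 -0.5;0 0 0 0 0 -0.5;0 0 0 0 0 0.5;0 0 0 0 0 0.5;0 0 0 0 0 0",
)

```text
t: 23.37
tool_pos: [0.607, -0.1915, 0.0755]
tool_rot: [-1.453, 2.28, -0.699]
contact_force: [-6.6, 1.7, 6.1]
opening: 0.0329
```

```bash
python3 st.py; python3 snap.py wrist:w17
python3 - <<'E'
from h import *
w=load("w17")
c=w["pixels"][200:300,270:370,::-1].astype(float);c=np.clip(c*1.5,0,255).astype(np.uint8)
cv2.imwrite("pics/w17c.png",cv2.resize(c,None,fx=6,fy=6,interpolation=2))
E
```

```text
23.37 uvn mm [np.float64(0.2), np.float64(0.2), np.float64(11.9)] Fuvn [np.float64(-2.0), np.float64(-1.0), np.float64(8.9)] Ftool [ 1.   2.  -8.9] Mtool [-0.68  0.18  0.03] nose th -0.044 open 0.0329 tilt 0.13
23.4167 q [-0.433 -0.074  2.11   0.052  0.494  1.534] p [ 0.607  -0.1915  0.0755] rv [-1.455  2.279 -0.7  ] F [-6.8  2.2  6.5] 0.033
```

View pics/w17c.png

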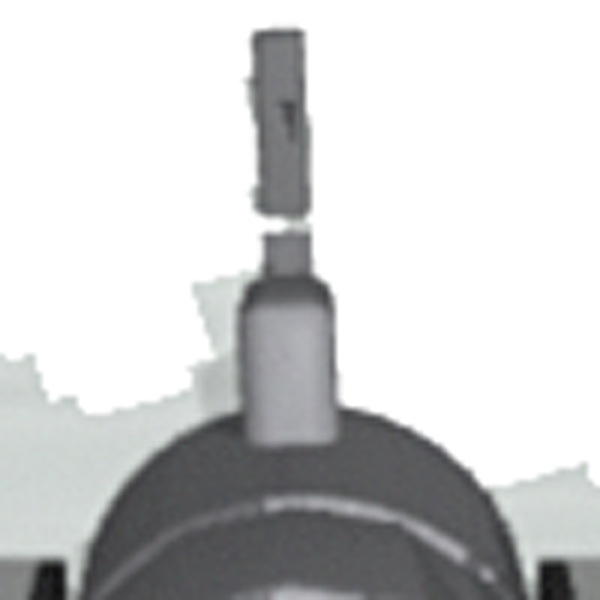

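step_arm(
  increments="0 0 -0.015 0 0 0;0 0 0 0 0 0;0 0 0 0 0 0",
  fingers=0,
)

```text
t: 23.67
tool_pos: [0.6069, -0.1914, 0.0752]
tool_rot: [-1.455, 2.279, -0.7]
contact_force: [-0.7, 0.2, -1.0]
opening: 0.0426
```

step_arm(
  increments="0 0 0 0 0 0;0 0 0 0 0 0;0 0 -0.4 0 0 0;0 0 -0.8 0 0 0;0 0 -0.6 0 0 0;0 0 -0.2 0 0 0;0 0 0 0 0 0",
)

```text
t: 24.25
tool_pos: [0.5807, -0.1806, 0.1176]
tool_rot: [-1.454, 2.277, -0.702]
contact_force: [0.2, 0.4, -0.5]
opening: 0.0424
```

step_arm(
  increments="0 0 0 0 0 0;0 0 0 0 0 0;0 0 0 0 0 0;0 0 0 0 0 0;0 0 0 0 0 0;0 0 0 0 0 0",
  fingers=-1,
  newtons=20,
)

```text
t: 24.75
tool_pos: [0.5801, -0.1804, 0.1154]
tool_rot: [-1.455, 2.28, -0.698]
contact_force: [0.1, 0.2, 0.5]
opening: -0.0001
```

```bash
python3 st.py;python3 snap.py wrist:w18
python3 - <<'E'
from h import *
crop(load("w18"),200,130,440,370,2.5,"w18c.png")
E
```

```text
24.75 uvn mm [np.float64(-0.8), np.float64(0.1), np.float64(61.3)] Fuvn [np.float64(0.3), np.float64(0.2), np.float64(0.4)] Ftool [-0.2 -0.3 -0.4] Mtool [-0.25 -0.01 -0.04] nose th -0.042 open -0.0001 tilt 0.09
24.8 q [-0.436 -0.218  2.159  0.048  0.59   1.538] p [ 0.5801 -0.1804  0.1155] rv [-1.455  2.28  -0.699] F [-0.  -0.3 -0.9] -0.0001
```

View pics/w18c.png

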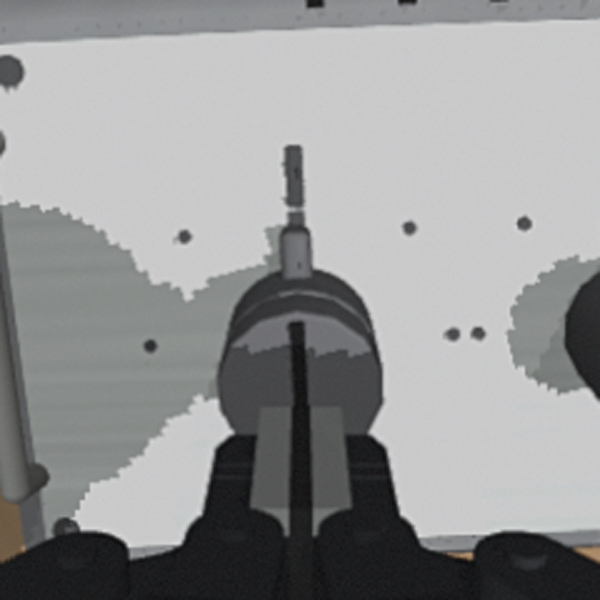

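step_arm(
  increments="0 0 0.45 0 0 0;0 0 0.4 0 0 0;0 0 0 0 0 0;0 0 0 0 0 0",
)

```text
t: 25.13
tool_pos: [0.5911, -0.1849, 0.0978]
tool_rot: [-1.456, 2.281, -0.698]
contact_force: [0.3, 0.0, 0.3]
opening: -0.0001
```

step_arm(
  increments="0 0 0.05 0 0 0;0 0 0.05 0 0 0;0 0 0 0 0 0",
)

```text
t: 25.38
tool_pos: [0.5929, -0.1857, 0.0968]
tool_rot: [-1.455, 2.279, -0.7]
contact_force: [0.1, 0.2, -0.2]
opening: -0.0
```

```bash
python3 st.py
```

```text
25.38 uvn mm [np.float64(-0.1), np.float64(0.1), np.float64(38.2)] Fuvn [np.float64(-0.1), np.float64(0.2), np.float64(-0.2)] Ftool [-0.2  0.1  0.2] Mtool [-0.31 -0.    0.03] nose th -0.042 open -0.0 tilt 0.14
```

step_arm(
  increments="0 0 0.04 0 0 0;0 0 0 0 0 0",
)

```text
t: 25.55
tool_pos: [0.5934, -0.1858, 0.0958]
tool_rot: [-1.455, 2.279, -0.7]
contact_force: [0.5, -0.3, -0.4]
opening: 0.0001
```

step_arm(
  increments="0 0 0.03 0 0 0;0 0 0 0 0 0",
)

```text
t: 25.72
tool_pos: [0.5937, -0.186, 0.095]
tool_rot: [-1.455, 2.28, -0.699]
contact_force: [-0.3, -0.1, -0.2]
opening: -0.0
```

```bash
python3 st.py
```

```text
25.72 uvn mm [np.float64(-0.4), np.float64(0.2), np.float64(36.2)] Fuvn [np.float64(-0.4), np.float64(-0.2), np.float64(-0.0)] Ftool [0.3 0.3 0. ] Mtool [-0.28  0.01  0.02] nose th -0.042 open -0.0 tilt 0.11
```

step_arm(
  increments="0 0 0.03 0 0 0;0 0 0 0 0 0",
)

```text
t: 25.88
tool_pos: [0.5943, -0.1862, 0.0947]
tool_rot: [-1.455, 2.279, -0.7]
contact_force: [-1.2, -0.2, 1.1]
opening: 0.0
```

```bash
python3 st.py
```

```text
25.88 uvn mm [np.float64(-0.1), np.float64(0.2), np.float64(35.6)] Fuvn [np.float64(-0.3), np.float64(-0.6), np.float64(1.5)] Ftool [ 0.7  0.3 -1.5] Mtool [-0.33  0.04 -0.07] nose th -0.042 open 0.0 tilt 0.13
```

step_arm(
  increments="0 0 0.03 0 0 0;0 0 0 0 0 0",
)

```text
t: 26.05
tool_pos: [0.5944, -0.1862, 0.0948]
tool_rot: [-1.456, 2.28, -0.699]
contact_force: [-11.6, 4.5, 9.8]
opening: 0.0001
```

```bash
python3 st.py
```

```text
26.05 uvn mm [np.float64(0.1), np.float64(0.2), np.float64(35.5)] Fuvn [np.float64(-4.5), np.float64(-0.2), np.float64(15.2)] Ftool [  0.4   4.5 -15.2] Mtool [-0.91  0.15  0.02] nose th -0.042 open 0.0001 tilt 0.09
```

step_arm(
  increments="0 0 -0.3 0 0 0;0 0 -0.3 0 0 0;0 0.72 0 0 0 0;0 0.72 0 0 0 0;0 0 0.5 0 0 0;0 0 0.5 0 0 0;0 0 0.5 0 0 0;0 0 0.3 0 0 0;0 0 0 0 0 0;0 0 0 0 0 0",
)

```text
t: 26.88
tool_pos: [0.5837, -0.1801, 0.0484]
tool_rot: [-1.455, 2.28, -0.699]
contact_force: [0.2, -0.3, -0.3]
opening: -0.0002
```

```bash
python3 st.py
```

```text
26.88 uvn mm [np.float64(-36.5), np.float64(1.7), np.float64(4.6)] Fuvn [np.float64(0.1), np.float64(-0.2), np.float64(-0.5)] Ftool [ 0.2 -0.1  0.5] Mtool [-0.3   0.02  0.04] nose th -0.042 open -0.0002 tilt 0.1
```

step_arm(
  increments="0 0 0.06 0 0 0;0 0 0.06 0 0 0;0 0 0 0 0 0",
)

```text
t: 27.13
tool_pos: [0.5856, -0.1809, 0.0466]
tool_rot: [-1.455, 2.279, -0.7]
contact_force: [-0.2, 0.2, -0.3]
opening: 0.0
```

step_arm(
  increments="0 0 0.04 0 0 0;0 0 0 0 0 0",
)

```text
t: 27.3
tool_pos: [0.586, -0.1811, 0.0455]
tool_rot: [-1.455, 2.279, -0.7]
contact_force: [0.6, -0.1, -0.1]
opening: 0.0004
```

```bash
python3 st.py
```

```text
27.3 uvn mm [np.float64(-36.1), np.float64(1.8), np.float64(0.7)] Fuvn [np.float64(0.5), np.float64(0.1), np.float64(-0.4)] Ftool [-0.2 -0.5  0.4] Mtool [-0.32 -0.01 -0.02] nose th -0.042 open 0.0004 tilt 0.13
```

step_arm(
  increments="0 0 0.04 0 0 0;0 0 0 0 0 0",
)

```text
t: 27.47
tool_pos: [0.5865, -0.1813, 0.0445]
tool_rot: [-1.455, 2.28, -0.699]
contact_force: [-0.2, -0.4, -0.9]
opening: 0.0001
```

step_arm(
  increments="0 0 0.03 0 0 0;0 0 0 0 0 0",
)

```text
t: 27.63
tool_pos: [0.5869, -0.1815, 0.0438]
tool_rot: [-1.455, 2.28, -0.699]
contact_force: [-0.9, -0.1, -0.5]
opening: -0.0001
```

```bash
python3 st.py
```

```text
27.63 uvn mm [np.float64(-36.4), np.float64(1.7), np.float64(-1.2)] Fuvn [np.float64(-1.0), np.float64(-0.4), np.float64(0.1)] Ftool [ 0.5  1.  -0.1] Mtool [-0.27  0.02 -0.02] nose th -0.042 open -0.0001 tilt 0.11
```

step_arm(
  increments="0 0 0.03 0 0 0;0 0 0 0 0 0",
)

```text
t: 27.8
tool_pos: [0.5871, -0.1815, 0.0436]
tool_rot: [-1.456, 2.28, -0.698]
contact_force: [-9.6, 2.9, 9.2]
opening: -0.0001
```

```bash
python3 st.py
```

```text
27.8 uvn mm [np.float64(-36.3), np.float64(1.8), np.float64(-1.4)] Fuvn [np.float64(-2.9), np.float64(-1.0), np.float64(13.3)] Ftool [  1.1   2.9 -13.3] Mtool [-0.73  0.17  0.01] nose th -0.042 open -0.0001 tilt 0.09
```

step_arm(
  increments="0 0 0.025 0 0 0;0 0 0 0 0 0",
)

```text
t: 27.97
tool_pos: [0.5871, -0.1815, 0.0436]
tool_rot: [-1.457, 2.28, -0.698]
contact_force: [-17.5, 6.6, 17.7]
opening: 0.0003
```

```bash
python3 st.py
```

```text
27.97 uvn mm [np.float64(-36.3), np.float64(1.8), np.float64(-1.5)] Fuvn [np.float64(-5.1), np.float64(-0.6), np.float64(25.3)] Ftool [  0.8   5.1 -25.3] Mtool [-1.24  0.41  0.04] nose th -0.042 open 0.0003 tilt 0.09
```

step_arm(
  increments="0 0 -0.3 0 0 0;0 0 -0.8 0 0 0;0 0 -1 0 0 0;0 0 -1 0 0 0;0 0 -1 0 0 0;0 0 -1 0 0 0;0 -0.3 0 0 0 0;0 0 0 0 0 0;0 0 0 0 0 0",
)

```text
t: 28.72
tool_pos: [0.5256, -0.1567, 0.1514]
tool_rot: [-1.455, 2.279, -0.7]
contact_force: [-0.2, 0.6, 0.9]
opening: -0.0001
```

```bash
python3 snap.py wrist:w20 side:s20 top:t20
python3 - <<'E'
from h import *
w=load("w20");u,v,n=frame(np.radians(-22.5));m=np.array([.6131,-.1942,.0656])
c=proj(w,[m+.034*n])[0].astype(int);print(c)
x0,y0=c-[60,70];crop(w,x0,y0,x0+120,y0+120,5,"w20c.png");print(x0,y0)
E
```

```text
28.8667 q [-0.44  -0.45   2.271  0.044  0.714  1.541] p [ 0.5247 -0.1563  0.1491] rv [-1.457  2.282 -0.695] F [-0.3 -0.2 -0.9] -0.0001
[319 209]
259 139
```

View pics/w20c.png

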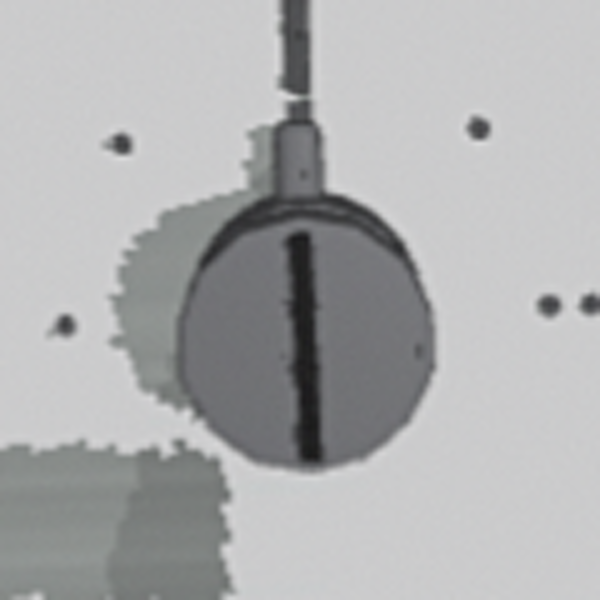

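View pics/t20.png

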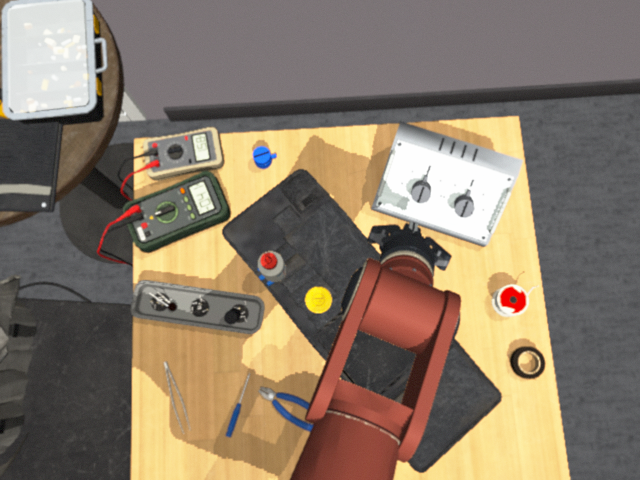

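View pics/s20.png

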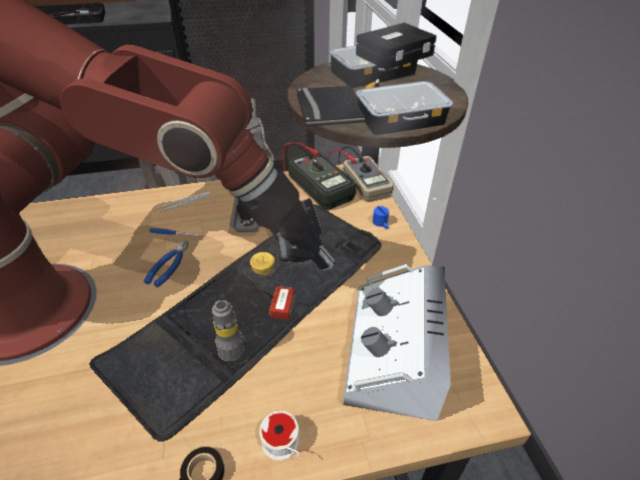

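Run:
```python
from h import *
w=load("w20");u,v,n=frame(np.radians(-22.5));m=np.array([.6131,-.1942,.0656])
g=w["pixels"].max(2).astype(int)
def fit(x0,y0,x1,y1,th,h):
    ys,xs=np.nonzero(g[y0:y1,x0:x1]<th);vx,vy,a,b=cv2.fitLine(np.c_[xs,ys].astype(np.float32),2,0,.01,.01).ravel()
    p=onpl(w,[(a+x0-8*vx,b+y0-8*vy),(a+x0+8*vx,b+y0+8*vy)],m+h*n,n);d=p[1]-p[0];d=d*np.sign(d@u)
    return len(xs),np.arctan2(d@v,d@u).round(3),(p.mean(0)-m)@v*1e3
for t in(45,60):print("line",fit(312,184,328,233,t,.034))
print("bar",fit(310,128,326,158,100,0))
```

```text
line (153, np.float64(0.005), np.float64(-0.2626919979087459))
line (179, np.float64(0.01), np.float64(-0.23369866841934178))
bar (89, np.float64(0.004), np.float64(-0.523433873317125))
```

The nose is within about 0.01 rad of the index mark, and the arm is clear of everything, so I am handing in.

```bash
python3 -c "
from station import ctrl
print(ctrl.finish_job())"
```

```text
the job is handed in; nothing more can be done
None
```

The job is handed in at about 29 s. The cap is in the tray, the grey knob is on the spindle and its nose points at the index mark.

- **Cap:** I pulled it straight off the spindle and stood it upright in the tray's emptiest bay. The last top view still shows it there.
- **Knob:** The spindle's flat was measured at about 1.28 rad. I lined the nose up with it and slid the knob on until it met a firm stop at about 10.6 N.
- **Selector:** I turned it to the index mark and let go. The last picture puts the knob's line about 0.005–0.01 rad from straight up the slope; the mark's bar itself measured 0.004.
- **Everything else:** The torch, bottle, tin, carton and blue knob look unmoved in the last pictures, judged by eye. The gripper touches nothing.

**Disagreements and slips:**
- **Is the knob fully home?** Triangulating from the pictures suggested the knob sat 2–3 mm high, but those height measurements scattered by several millimetres. I checked by gripping it again and pushing with a small twist, then touching its top and the face with the shut fingers. The top came out 36.9 mm above the face, against 37 mm when home, so I take it as fully home.
- **Force over the 10 N you gave:** The later checks pressed harder than that: 13 N in the re-gripped push, 15 N on the knob's top, and 25 N on the bare face from one touch step too many. All were under the 40 N limit.
- **Rejected command:** One move call was refused for a formatting mistake and nothing moved.

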